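# Park the spray can's cap in the carousel's catch

### The arm

A 6-joint arm with a two-finger parallel gripper is mounted at the origin on the work surface. World frame = base frame: x ahead of the robot, y to its left, z up, the work surface at z = 0. Lengths are in m, angles in rad, forces in N, time in s.
With the tool pointing down it reaches from about 0.3 to 0.775 m from the base axis. Payload 14.6 kg.
Tool frame: the origin (TCP) lies at the very end of the fingers, on their centre line; the grasp point (between the pads) lies 19 mm behind it; y points along the fingers, z is the direction in which the jaws open and shut, and the axes are right-handed (so a half turn about y gives the same grasp; the last joint's range is limited). The gripper opens to 94 mm and grips with 3 to 60 N. Pads are 16 mm wide; open, the fingers measure 119 mm over their backs; the gripper's body (75 mm by 177 mm) begins 78 mm behind the grasp point.
Start: joints at [1.044, 0.3, 1.521, -0, 1.321, -0.067], TCP at [0.244, 0.493, 0.175] pointing down, gripper open.
Joint ranges: [-3.03, 3.03], [-0.79, 2.21], [0.23, 2.52], [-1.04, 4.18], [0, 3.07], [-2.55, 2.55]. Speed limits (rad/s): [2.22, 2.22, 2.57, 3.14, 3.14, 3.14].

### API

Orientations are given as [roll, pitch, yaw] about the fixed x, y, z axes, in that order (R = Rz(yaw) Ry(pitch) Rx(roll)).
In Python, from station import get_obs, camera, job gives the robot as it stands.
- The arm moves only by the tool step_arm, never from a script. Its argument "targets" is a list of rows, each a list of 6 numbers: the shift along the tool's x, y, z in mm, then the turn, a rotation vector about the tool's x, y, z in degrees. In form: [[dx, dy, dz, rx, ry, rz], ...]. A call has 1 to 12 rows; each row shifts and turns the commanded pose from where the row before left it, along the tool's axes as they then stand; what a row does not reach is not made up. A row lasts 1/8 s, in which the tool goes at most 62.5 mm and 10.7 degrees, less where a joint would pass 70% of its speed; a pose out of reach is approached as far as the arm can. A call is refused whole if a number of a shift passes 62.5 or a number of a turn 10.7, either way. A call with a gripper value outside its range is refused whole. "gripper" is the opening, from -1 (shut) to 1 (fully open), set as the call begins (left out, the last holds). The fingers move at their own pace and stop on an object; "squeeze" is the grip in N (left out, the last holds). Time passes only in rows, so rows that do not move let the fingers close. It gives the time, the measured TCP pose, the force and the opening at its end, in the units of the state.
- get_obs(): the state, without advancing time (a new reading comes with each control period).
- camera(name): name is "scene" or "top" or "wrist"; returns a dict with "pixels" (480x640x3 uint8, red, green, blue), "intrinsics" (3x3 intrinsics, pixels), "R" (3x3) and "t" (3): a world point X has camera coordinates R X + t; the wrist camera has in their place "tool_from_camera" (4x4, takes a point from camera to tool coordinates, whose origin is the TCP and whose axes are the tool frame's). Camera axes: x right, y down, z forward; pixel columns grow to the right and rows downward; lengths in m; the calibration is good to about 2 mm. A picture is of the moment at which its call begins: read the wrist's pose just before it. There is no depth.
- job.hand_in(): hands the job in, once; it reports no verdict.
The state is a dict: "time_s": time; "qpos": joint angles; "joint_vel": joint speeds; "tau": joint torques, N m; "ee_pos": TCP position; "eef_rot": TCP orientation; "force": force on the tool from outside, world axes, zero at the start; "moment": the same for the moment, N m; "grip_width": finger opening in m.
Only numpy, scipy, OpenCV 4.12 (cv2) and the standard library are available. Lean on these libraries where they do the work, as an engineer would, in place of code of your own. Each camera call takes 0.05 s, during which the arm holds its last target.

### The job

I am about to spray the ship's hull and want the can's cap out of the dust: push the crank of the plywood carousel round until the empty catch shows in the middle of its window, then lift the loose cap off the spray can, keep it open side down, and stand it on the catch's rollers through the window. Let go and press it down gently with the fingertips until it snaps fully home; leave the window still showing the catch, the can standing where it is, and everything else on the bench alone.

Things in the scene. Friction and masses are not known exactly. Their poses are not given: they have to be found in the camera images.
- cap: Loose grey plastic cap, a cup with the open side down, 64 mm tall; body 58 mm in diameter, rounded bead 64 mm in diameter round its lowest 8 mm; flat top; 35 g. Origin: centre of the open lower rim; z up to the closed top. It starts on the can's shoulder, held only by its weight. Grip it by its top 15 to 20 mm only (see window).
- can: Loose upright aluminium spray can, 67 mm in diameter, shoulder (on which the cap's rim stands) 110 mm above its underside; a 42 mm collar 8 mm high and a nozzle 30 mm high stand on the shoulder inside the cap; about 350 g. Origin: centre of its underside. A jar and a bottle stand near it, no taller than 120 mm.
- carousel: Fixed plywood box, 240 x 240 mm, its flat cover's top 86 mm above the bench. Origin: centre of its underside, on the wheel's axis; x points from the window towards the opposite side, z up. Under the cover turns a wheel with closed (filled) sectors and one empty catch.
- wheel (a joint): Angle of the carousel's wheel, rad, grows anticlockwise seen from above. 0: the catch is central in the window (up to 0.08 either way is good) and the crank points directly away from it. Starts between 0.9 and 2.0, so it has to be turned clockwise; stops at -0.3 and 2.4. It turns stiffly (about 2 N at the crank) and stays where it is left.
- crank (a point): Centre of the top of the crank's upright black handle post, 16 mm in diameter, at a radius of 55 mm from the wheel's axis, above the cover: its top is 56 mm above the cover, its free length 42 mm; below that is the flat steel crank arm, top 14 mm above the cover, 22 mm wide.
- window (a point): Centre of the square window, 78 x 78 mm, in the cover, at the level of the cover's top, 70 mm from the wheel's axis towards -x of the carousel. Room beside the cap is too small for fingers, so fingers that hold the cap must stay above the cover.
- nest (a point): Centre of the catch's floor, 56 mm below the cover's top; z up. Three sprung rollers 120 degrees apart, middles 11.5 mm above the floor, leave 58 mm between them. Stood on them, the cap's rim is about 15 mm above the floor. A push of 10 to 20 N down on the middle of the cap's top snaps its bead past the rollers: rim on the floor, top 8 mm above the cover. Over 100 N, even briefly, is too rough.
- jar: Bystander: paint jar, 68 mm in diameter, 85 mm tall. Origin: centre of its underside.
- glue: Bystander: dark bottle, 48 mm in diameter, 115 mm tall. Origin: centre of its underside.
- spool: Bystander: empty wooden spool, 52 mm in diameter, 60 mm tall. Origin: centre of its underside.
- pliers: Bystander: pliers with yellow handles lying flat, about 155 mm long, 12 mm high. Origin: near the middle, on the bench.
- scissors: Bystander: scissors lying flat, about 190 mm long, 10 mm high. Origin: at the pivot, on the bench.
- brush: Bystander: brush lying flat, 170 mm long. Origin: its middle, on the bench.
Not all that is in view belongs to the job. What is shaped like the can but pink or red is not meant.

How it is judged:
By the outcome, as a careful person would: the job done as asked, in the order asked, and still so for the second after the job is handed in, with the robot touching nothing.
It also fails if it takes over 67 s, if anything falls off the work surface, if the arm or the gripper's body presses on something with over 40 N, if the wrist force passes 120 N, or if a joint passes its speed limit or range.

## Working session

There is one attempt and no reset: what is moved stays moved. The work goes in short steps, Python scripts to look and compute and a tool call to move; the robot and the scene stay as the last step left them, time stands still between calls to the robot, and variables do not carry over. Pictures are saved under pics/ and viewed, and the job is handed in when it is done.

Besides the shell and the picture viewer there is one more tool, called as a command line: name --pt "numbers of a row" for each row, then --argument value for the rest. step_arm: Moves the arm, as the interface text tells. Its arguments: {"type":"object","properties":{"targets":{"type":"array","items":{"type":"array","items":{"type":"number"}}},"gripper":{"type":"number"},"squeeze":{"type":"number"}},"required":["targets"]}

```bash
ls; mkdir -p pics; cat > h.py <<'E'
import numpy as np, cv2
from station import get_obs, camera, job
from scipy.spatial.transform import Rotation as Ro
def shot(n,f=None):
    c=camera(n)
    if f: cv2.imwrite('pics/'+f,cv2.cvtColor(c['pixels'],cv2.COLOR_RGB2BGR))
    return c
def RT(c,obs=None):
    """world->cam R,t"""
    if 'R' in c: return np.array(c['R']),np.array(c['t']).ravel()
    T=np.array(c['tool_from_camera']); 
    Rw=Ro.from_euler('xyz',obs['eef_rot']).as_matrix(); p=np.array(obs['ee_pos'])
    Rc=Rw@T[:3,:3]; o=Rw@T[:3,3]+p
    return Rc.T,-Rc.T@o
def plane(c,uv,z,obs=None):
    R,t=RT(c,obs);K=np.array(c['intrinsics'])
    o=-R.T@t; d=R.T@np.linalg.inv(K)@np.array([uv[0],uv[1],1.])
    return o+d*(z-o[2])/d[2]
def proj(c,X,obs=None):
    R,t=RT(c,obs);K=np.array(c['intrinsics'])
    v=K@(R@np.array(X)+t); return v[:2]/v[2]
E
python3 - <<'E'
from h import *
o=get_obs();print(o)
for n in('scene','top','wrist'):
    o=get_obs();c=shot(n,n+'0.png')
    if n!='wrist':
        R,t=RT(c);print(n,-R.T@t,c['intrinsics'])
    else: print(c['tool_from_camera'])
E
```

```text
pics
{'time_s': 0.0, 'qpos': array([ 1.04441035e+00,  3.00457107e-01,  1.52154274e+00,  1.44001727e-05,
        1.32071845e+00, -6.66051529e-02]), 'joint_vel': array([ 0.00042429, -0.00095974, -0.00070617, -0.00097632, -0.00093051,
        0.00111065]), 'tau': array([ 1.46060679e-04, -5.31794214e+01, -3.52752256e+01,  7.08879204e-02,
        2.41916638e-02, -5.03516742e-05]), 'ee_pos': array([0.24392122, 0.49263453, 0.17491025]), 'eef_rot': array([-1.57191854e+00,  8.88349153e-05, -4.59784443e-01]), 'force': array([0.4403667 , 0.0716632 , 0.26791672]), 'moment': array([ 0.02498609, -0.0511947 , -0.02184049]), 'grip_width': 0.0939189056378371}
scene [ 1.06850759 -0.30727006  0.8822574 ] [[436.85949716   0.         321.09333587]
 [  0.         436.85949716 242.83950926]
 [  0.           0.           1.        ]]
top [0.41606557 0.05305221 1.35443124] [[442.73006053   0.         317.38233318]
 [  0.         442.73006053 239.84779965]
 [  0.           0.           1.        ]]
[[-6.85250371e-04  9.70916902e-01  2.39415746e-01 -6.88563893e-02]
 [-3.48731709e-04 -2.39416020e-01  9.70917014e-01 -2.08999144e-01]
 [ 9.99999704e-01  5.81829381e-04  5.02649427e-04  1.29813001e-03]
 [ 0.00000000e+00  0.00000000e+00  0.00000000e+00  1.00000000e+00]]
```

View pics/scene0.png

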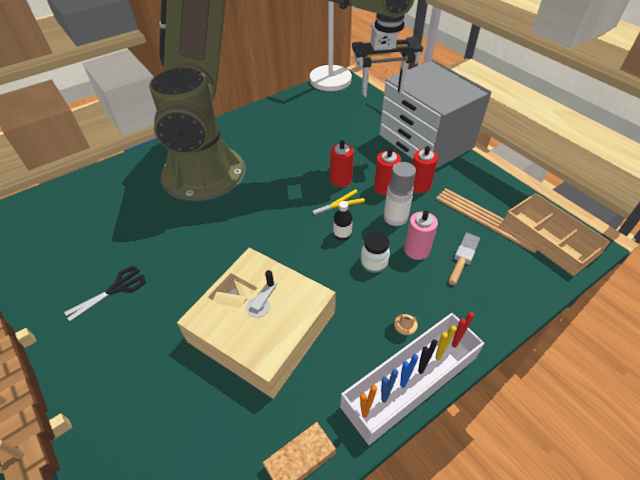

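View pics/top0.png

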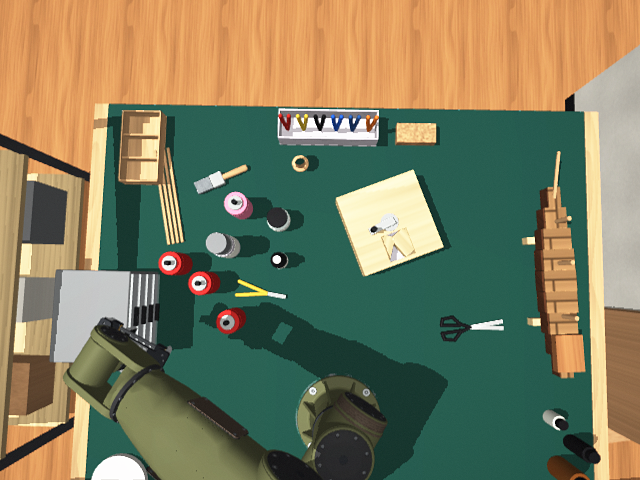

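View pics/wrist0.png

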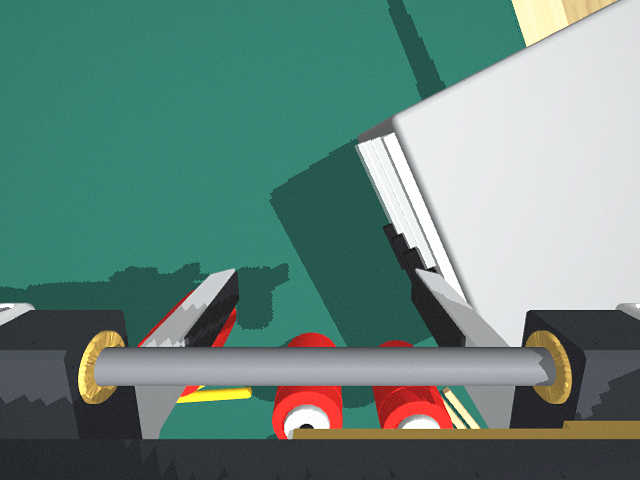

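Top view: the grey-capped can is at about (222,244) and in the scene view at (399,190). The red and pink cans are at (171,263), (200,283), (229,321) and (237,205); they have no caps and aren't the one meant. The carousel is at (390,222). Next I'll enlarge the can and the carousel.

```bash
python3 - <<'E'
import cv2,numpy as np
a=cv2.imread('pics/top0.png');s=cv2.imread('pics/scene0.png')
f=lambda im,x,y,w,h:cv2.resize(im[y:y+h,x:x+w],(400,300),interpolation=cv2.INTER_CUBIC)
r1=np.hstack([f(a,330,165,120,90+30),f(a,182,210,80,60)])
r2=np.hstack([f(s,170,240,180,135),f(s,350,150,107,80)])
cv2.imwrite('pics/crop0.png',np.vstack([cv2.resize(a[160:280,320:480],(400,300),interpolation=cv2.INTER_CUBIC),f(a,182,210,80,60)]).reshape(600,400,3))
cv2.imwrite('pics/crop0.png',np.vstack([np.hstack([cv2.resize(a[160:280,320:480],(400,300),interpolation=cv2.INTER_CUBIC),f(a,182,210,80,60)]),r2]))
E
```

```text
(no output)
```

View pics/crop0.png

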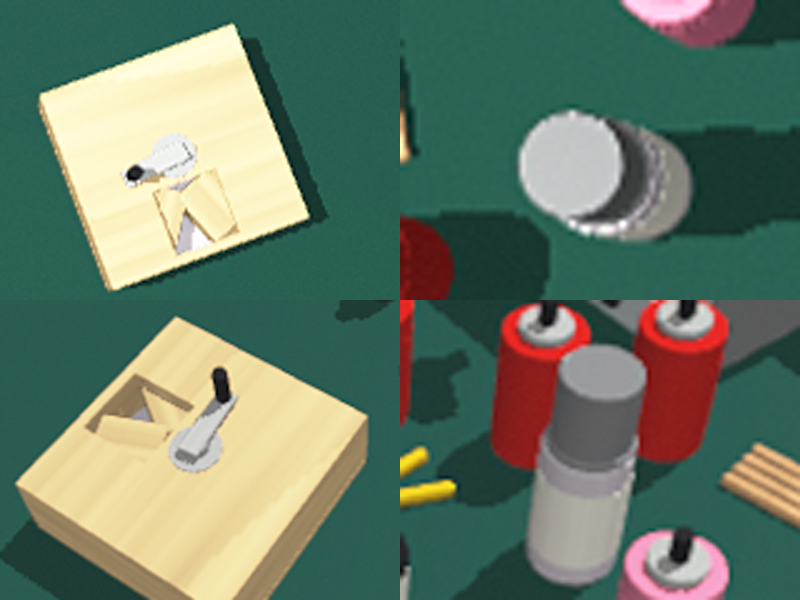

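```bash
python3 - <<'E'
from h import *
c=shot('top');s=shot('scene')
hsv=cv2.cvtColor(c['pixels'],cv2.COLOR_RGB2HSV)
def big(m):
    cs,_=cv2.findContours(m.astype(np.uint8),cv2.RETR_EXTERNAL,cv2.CHAIN_APPROX_NONE)
    return max(cs,key=cv2.contourArea)
def cover(cam,lo,roi):
    h=cv2.cvtColor(cam['pixels'],cv2.COLOR_RGB2HSV)
    m=(h[...,0]<35)&(h[...,1]>40)&(h[...,2]>lo)
    k=np.zeros_like(m);x,y,x2,y2=roi;k[y:y2,x:x2]=1
    m=cv2.morphologyEx((m&k).astype(np.uint8),cv2.MORPH_OPEN,np.ones((3,3)))
    return big(m)
for nm,cam,roi in(('top',c,(325,160,455,285)),('scene',s,(170,240,345,400))):
  for lo in(100,190,215,230):
    q=cover(cam,lo,roi)
    P=np.array([plane(cam,p[0],.086)[:2] for p in cv2.convexHull(q)])
    (cx,cy),(w,hh),a=cv2.minAreaRect((P*1000).astype(np.float32))
    print(nm,lo,round(cx,1),round(cy,1),round(w,1),round(hh,1),round(a,2))
# crank post: dark pixels
for nm,cam,roi in(('top',c,(362,215,384,240)),('scene',s,(255,265,280,295))):
    x,y,x2,y2=roi;g=cam['pixels'][y:y2,x:x2].max(2)
    yy,xx=np.where(g<70);print(nm,'post px',xx.min()+x,xx.max()+x,yy.min()+y,yy.max()+y,xx.mean()+x,yy.mean()+y)
    print(plane(cam,(xx.mean()+x,yy.mean()+y),.142))
E
```

```text
top 100 576.2 -130.2 241.8 247.6 21.4
top 190 575.9 -130.4 240.7 244.5 21.39
top 215 577.1 -131.9 239.9 240.8 21.43
top 230 577.1 -131.9 239.5 240.6 21.45
scene 100 592.1 -135.8 267.6 262.7 21.46
scene 190 577.2 -131.2 241.3 241.3 21.51
scene 215 577.2 -130.9 239.7 240.6 21.49
scene 230 577.2 -131.0 238.6 239.7 21.48
top post px 371 376 227 231 373.2916666666667 229.04166666666666
[ 0.54932496 -0.08132275  0.142     ]
scene post px 266 273 271 286 269.12359550561797 278.2247191011236
[ 0.56601988 -0.08873391  0.142     ]
```

```bash
cat >> h.py <<'E'
def delta(p,yaw_deg=None,obs=None,cmd=None):
    """shift in current tool axes (mm) and world-z turn as tool-y turn (deg)"""
    o=obs or get_obs();Rw=Ro.from_euler('xyz',o['eef_rot']).as_matrix()
    d=Rw.T@(np.array(p)-o['ee_pos'])*1000
    y=np.degrees(o['eef_rot'][2])
    r=None if yaw_deg is None else -((yaw_deg-y+180)%360-180)
    print('shift tool mm',d.round(1),'turn about tool y deg',r,'yaw now',round(y,2),'pos',o['ee_pos'].round(4),'tilt',np.degrees(o['eef_rot'][:2]).round(2))
E
python3 - <<'E'
from h import *
c=shot('top');s=shot('scene')
for nm,cam,roi in(('top',c,(200,225,245,265)),('scene',s,(385,155,420,195))):
    x,y,x2,y2=roi;im=cam['pixels'][y:y2,x:x2].astype(int)
    g=cv2.GaussianBlur(cam['pixels'],(3,3),0)[y:y2,x:x2].astype(int)
    print(nm);print(im.mean(2).round().astype(int)[::3,::3])
    hsv=cv2.cvtColor(cam['pixels'],cv2.COLOR_RGB2HSV)[y:y2,x:x2]
E
```

```text
top
[[ 77  76  77  77  76  75  76  76  76  77  77  76  76  74  75]
 [ 76  76  76  76  76  76  75  77  75  77  77  75  77  77  77]
 [ 76  75  77  74  75  68  71  77  75  73  76  75  77  77  77]
 [ 77  77  76  89 203 198 199 186  72 103  75  76  75  77  77]
 [ 77  77  79 199 197 197 198 195 207  65 130 109  37  42  41]
 [ 75  78 203 198 197 198 197 197 199  56  88 119 131  39  42]
 [ 75  76 213 200 198 199 197 198 198  54  62 128 130 104  42]
 [ 74  74 153 200 199 200 197 199 202  57  71 116 130 125  44]
 [ 77  76  73 206 200 199 200 200  93  63 101 118 134 118  42]
 [ 56  55  76  74 159 202 184  77  60  85 142 144 137  68  43]
 [ 43  43  42  58  75 111 240 200 235 170 156 142  93  42  41]
 [ 42  42  45  42  78  75  73  71  79  95  91  61  78  78  75]
 [ 43  44  43  42  79  77  75  76  77  75  76  75  76  75  75]
 [ 42  40  41  42  79  76  77  76  76  75  76  75  76  77  76]]
scene
[[192  21  99 209  98  45  50  50 123 125 104 103]
 [167 153 208 210  99 101  49  48  47  92  91  84]
 [100 128 131 114 102  84  61  50  47  59  57  84]
 [104 104 104 142 156 155 155 157 156  98  57  62]
 [ 66  65  62 157 155 155 155 154 155 157  83  63]
 [ 66  68  66 159 154 155 155 155 156 156 142  65]
 [ 67  67  75  89 159 156 155 155 155 158  84  62]
 [ 65  65  75  81  86 106 128 133 122  92  67  66]
 [ 67  66  73  83  89  92  94  94  94  91  61  66]
 [ 67  64  75  84  89  92  94  94  91  92  61  66]
 [ 68  93  77  86  90  92  94  94  91  92  61  68]
 [ 66 128  87  86  90  93  95  93  90 137  64  66]
 [ 65 122  99  97  91  93  94  92 122 131  64  66]
 [ 61 122 137 136  99 104 103  98 133 108  49  48]]
```

step_arm --pt "0 -60 0 0 0 0" --pt "0 -60 0 0 0 0" --pt "0 -10 0 0 10 0" --pt "0 0 0 0 10 0" --pt "0 0 0 0 10 0" --pt "0 0 0 0 5 0" --gripper -0.45

```text
time_s: 1.1
ee_pos: [0.244, 0.4928, 0.3054]
eef_rot: [-1.571, -0.0, -1.075]
force: [-0.4, -0.0, -0.3]
grip_width: 0.0376
```

```bash
python3 - <<'E'
from h import *
c=shot('top');s=shot('scene')
for nm,cam,roi,lo,hi in(('top',c,(200,225,245,255),170,225),('scene',s,(385,155,420,190),140,175)):
    x,y,x2,y2=roi;im=cam['pixels'][y:y2,x:x2].astype(int)
    g=im.mean(2);m=((g>lo)&(g<hi)&(im.max(2)-im.min(2)<25)).astype(np.uint8)
    m=cv2.morphologyEx(m,cv2.MORPH_OPEN,np.ones((3,3),np.uint8))
    q=max(cv2.findContours(m,0,cv2.CHAIN_APPROX_NONE)[0],key=cv2.contourArea)
    P=np.array([plane(cam,p[0]+[x,y],.174)[:2] for p in q])
    print(nm,(P.mean(0)).round(4),cv2.minEnclosingCircle((P*1000).astype(np.float32)), [v[:10] if 0 else v for v in cv2.fitEllipse((P*1000).astype(np.float32))])
delta([.5505,-.0835,.24],-61)
E
```

```text
top [0.5017 0.344 ] ((502.1351623535156, 343.9950866699219), 27.475566864013672) [(501.53533935546875, 344.1125183105469), (52.05304718017578, 52.504608154296875), 124.4410400390625]
scene [0.5013 0.346 ] ((500.727294921875, 346.321044921875), 26.911502838134766) [(501.5401916503906, 346.0511779785156), (48.10363006591797, 52.03286361694336), 136.81333923339844]
shift tool mm [652.7  65.4  -6.8] turn about tool y deg -0.40513241556828916 yaw now -61.41 pos [0.2441 0.4928 0.3054] tilt [-90.  -0.]
```

step_arm --pt "59 0 0 0 0 0" --pt "59 0 -1 0 0 0" --pt "59 0 -1 0 0 0" --pt "59 0 -1 0 0 0" --pt "59 0 -1 0 0 0" --pt "59 0 -1 0 0 0" --pt "59 0 -1 0 0 0" --pt "59 0 -1 0 0 0" --pt "59 0 0 0 0 0" --pt "59 0 0 0 0 0" --pt "59 30 0 0 0 0" --pt "3 30 0 0 0 0"

```text
time_s: 2.7
ee_pos: [0.5497, -0.0827, 0.2454]
eef_rot: [-1.572, 0.0, -1.072]
force: [0.2, 0.7, 0.4]
grip_width: 0.0256
```

```bash
python3 - <<'E'
from h import *
o=get_obs();c=shot('wrist','w1.png');s=shot('scene','s1.png')
delta([.5505,-.0835,.115],-61,o)
print(proj(c,[.5505,-.0835,.142],o),proj(c,[.5119,-.1571,.086],o),proj(c,[.577,-.1315,.1],o))
E
```

```text
shift tool mm [  1.1 130.4   0.4] turn about tool y deg -0.3928632022932561 yaw now -61.39 pos [ 0.5497 -0.0827  0.2454] tilt [-9.004e+01  2.000e-02]
[323.5014907  233.73579944] [260.73003413 263.41485655] [323.9121964  275.24744307]
```

View pics/w1.png

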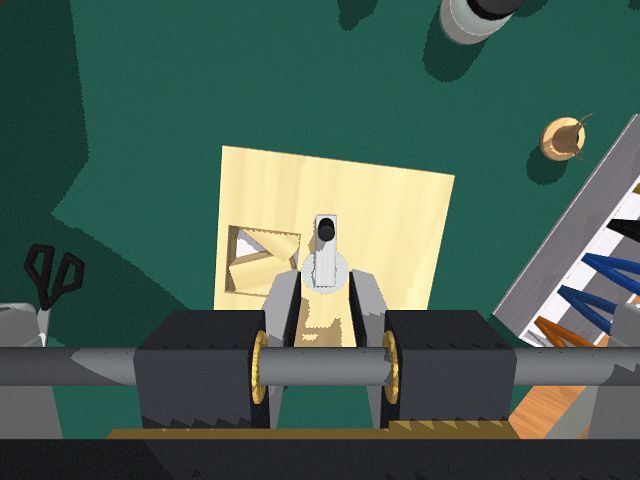

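```bash
python3 - <<'E'
from h import *
o=get_obs();c=shot('wrist')
im=c['pixels'][205:250,305:345].max(2)
yy,xx=np.where(im<22);yd,xd=np.where(im<75)
print(xx.min()+305,xx.max()+305,yy.min()+205,yy.max()+205,'|',xd.min()+305,xd.max()+305,yd.min()+205,yd.max()+205)
print(im[::2,8:36:2])
b=cv2.resize(c['pixels'][190:310,220:380],(800,600),interpolation=cv2.INTER_CUBIC);cv2.imwrite('pics/w1c.png',b[...,::-1])
E
```

```text
320 334 222 233 | 319 335 222 244
[[251 250 249 250 250 250 249 249 249 248 248 249 250 251]
 [251 250 250 250 250 251 250 249 249 248 248 249 251 251]
 [251 250 249 250 251 250 250 248 249 249 248 250 250 250]
 [250 249 250 250 250 250 250 249 249 249 248 250 250 251]
 [250 249 250 250 251 250 249 249 249 248 248 250 251 250]
 [251 249 249 250 251 250 249 249 248 248 248 250 251 251]
 [250 250 250 250 252 251 251 249 249 249 250 251 253 251]
 [251 251 201 227 228 227 227 223 226 225 218 211 201 252]
 [251 255 190 225 227 220 177 115 218 227 226 222 190 252]
 [251 186 193 227 231  13  19  20  29  10 223 222 199 252]
 [253 175 192 235  16  28  26  17  28  27   0 226 198 252]
 [252 191 194 180  14  24  32  28  27  32  11 228 190 252]
 [254 176 200  85  20  19  35  46  30  22  24 230 191 252]
 [253 180 195  45  28  50  51  56  55  57  20 171 178 252]
 [254 180 135  34  44  49  49  47  44  46  45 115 211 252]
 [207 183 140  32  49  48  44  46  45  44  42 108 203 252]
 [255 181 140  40  38  43  41  43  44  42  37  67 197 252]
 [181 184 135  54  46  44  42  47  43  36  42 184 200 252]
 [174 179 137 104  33  40  43  42  36  39  36 222 230 251]
 [178 179 137 152 106  32  35  34  32  63 237 222 230 251]
 [178 181 135 150 150 150  84 108 149 235 228 219 228 251]
 [176 182 136 148 145 141 138 228 228 227 227 218 227 251]
 [177 180 137 145 149 141 228 224 226 227 226 218 254 250]]
```

View pics/w1c.png

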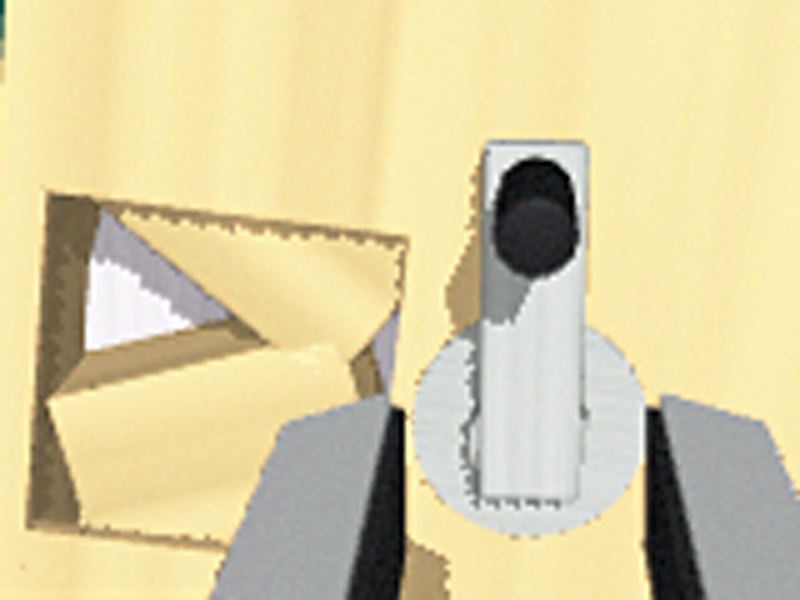

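```bash
python3 - <<'E'
from h import *
o=get_obs();c=shot('wrist')
p=plane(c,(327.6,237.4),.142,o);w=plane(c,(263.6,266.6),.086,o)
C=np.array([.5772,-.1315])
for q in [(46,192),(408,240),(28,527)]: print(plane(c,(220+q[0]/5,190+q[1]/5),.086,o))
d=p[:2]-C;print('post',p,np.hypot(*d),np.degrees(np.arctan2(*d[::-1])));d=w[:2]-C;print('win',w,np.hypot(*d),np.degrees(np.arctan2(*d[::-1])))
h=plane(c,(220+528/5,190+430/5),.090,o);print('hub',h)
E
```

```text
[ 0.46343991 -0.1354876   0.086     ]
[ 0.53656641 -0.10740068  0.086     ]
[ 0.49260312 -0.207381    0.086     ]
post [ 0.55417823 -0.08189851  0.142     ] 0.05468372520406371 114.89764855698728
win [ 0.51498521 -0.15625934  0.086     ] 0.06696047093940202 -158.29914876952077
hub [ 0.57950735 -0.13166108  0.09      ]
```

```bash
python3 - <<'E'
from h import *
delta([.5546,-.0817,.115],-65)
E
```

```text
shift tool mm [  4.6 132.9   3.8] turn about tool y deg 3.7411432857898888 yaw now -61.26 pos [ 0.549  -0.0795  0.2479] tilt [-89.99  -0.  ]
```

```bash
python3 - <<'E'
from h import *
for i in range(4):
    o=get_obs();print(o['time_s'],o['ee_pos'].round(4),o['joint_vel'].round(3));camera('wrist')
E
```

```text
2.9 [ 0.549  -0.0795  0.2479] [ 0.011 -0.025 -0.02  -0.    -0.001  0.006]
2.95 [ 0.5493 -0.0793  0.2487] [ 0.006 -0.012 -0.007 -0.003 -0.004  0.004]
3.0 [ 0.5494 -0.0792  0.249 ] [ 0.001 -0.004  0.001 -0.001 -0.004  0.003]
3.05 [ 0.5494 -0.0792  0.2489] [-0.002  0.002  0.005 -0.001 -0.006  0.002]
```

```bash
python3 - <<'E'
from h import *
o=get_obs();c=shot('wrist')
print(o['ee_pos'])
b=cv2.resize(c['pixels'][190:310,220:380],(800,600),interpolation=cv2.INTER_CUBIC);cv2.imwrite('pics/w2c.png',b[...,::-1])
E
```

```text
[ 0.54932506 -0.07926329  0.24864374]
```

View pics/w2c.png

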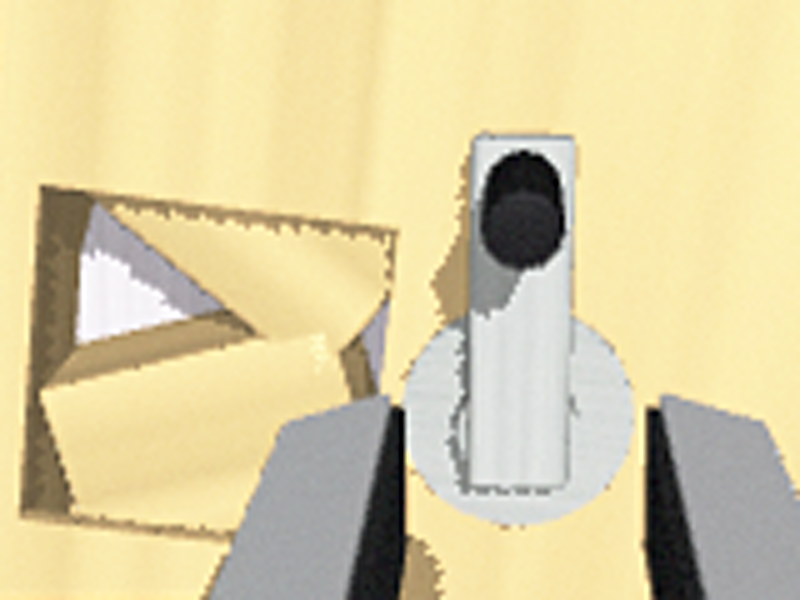

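```bash
python3 - <<'E'
from h import *
o=get_obs();c=shot('wrist');print(o['ee_pos'])
f=lambda u,v,z:plane(c,(220+u/5,190+v/5),z,o)
p=f(523,230,.142);a,b,d=[f(*q,.086) for q in [(40,185),(399,231),(20,516)]];w=(b+d)/2
C=np.array([.5772,-.1315])
print(np.linalg.norm(a-b),np.linalg.norm(a-d),'hub',f(519,418,.09))
for n,q in(('post',p),('win',w)):
    e=q[:2]-C;print(n,q,np.hypot(*e),np.degrees(np.arctan2(*e[::-1])))
delta([*p[:2],.115],-61.5,o)
E
```

```text
[ 0.54926153 -0.07932287  0.24838615]
0.07790655516151615 0.07697313812881419 hub [ 0.57822495 -0.13058447  0.09      ]
post [ 0.552561   -0.08215979  0.142     ] 0.05515013355602984 116.53615054345471
win [ 0.51333002 -0.15665365  0.086     ] 0.06864459582490447 -158.50419320769583
shift tool mm [  3.9 133.4   1.3] turn about tool y deg 0.21662926389066683 yaw now -61.28 pos [ 0.5493 -0.0793  0.2484] tilt [-8.992e+01 -7.000e-02]
```

step_arm --pt "2 30 1 0 2.2 0" --pt "2 35 0 0 0 0" --pt "0 35 0 0 0 0" --pt "0 33 0 0 0 0" --pt "0 0 0 0 0 0" --pt "0 0 0 0 0 0" --pt "0 0 0 0 0 0"

```text
time_s: 4.08
ee_pos: [0.5525, -0.0829, 0.1158]
eef_rot: [-1.569, -0.002, -1.109]
force: [-0.2, -0.3, 0.7]
grip_width: 0.0259
```

```bash
python3 - <<'E'
from h import *
o=get_obs();c=shot('wrist','w3.png');s=shot('scene','s3.png')
print(o['ee_pos'],o['force'],o['grip_width'],np.degrees(o['eef_rot']))
x=s['pixels'][230:350,180:340];w=c['pixels'][180:480,120:520]
cv2.imwrite('pics/m3.png',np.vstack([cv2.resize(x,(400,300)),w])[...,::-1])
# arc plan
C=np.array([.5775,-.1312]);a0=np.radians(116.5);
def pose(a):return np.r_[C+.055*np.array([np.cos(a),np.sin(a)]),.115],a-np.pi
from h import Ro
def Rt(y):return Ro.from_euler('xyz',[-np.pi/2,0,y]).as_matrix()
n=11;st=np.radians(-(95+0)/n)
p0,y0=pose(a0);p1,y1=pose(a0+st);print('row',Rt(y0).T@(p1-p0)*1000,'turn',-np.degrees(st))
delta(pose(a0)[0],-63.5,o)
E
```

```text
[ 0.55246684 -0.082929    0.1157653 ] [-0.21461021 -0.29316953  0.70612919] 0.025900073919472764 [-8.98910293e+01 -8.82137671e-02 -6.35389856e+01]
row [6.23629763e-01 1.62439502e-15 8.25895634e+00] turn 8.636363636363637
shift tool mm [-0.6  0.8  0.9] turn about tool y deg -0.03898555304814977 yaw now -63.54 pos [ 0.5525 -0.0829  0.1158] tilt [-89.89  -0.09]
```

View pics/m3.png

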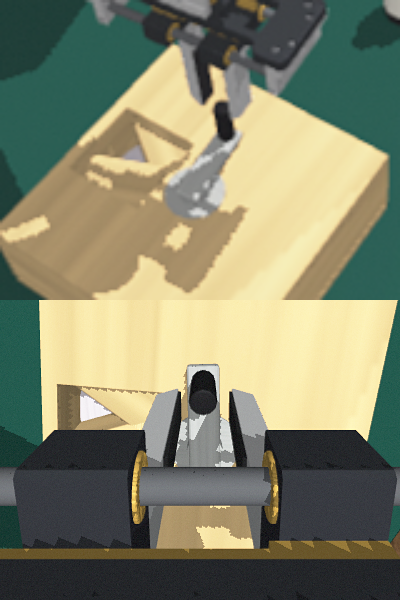

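```bash
python3 - <<'E'
from h import *
o=get_obs();c=camera('wrist');s=camera('scene')
for z in(.116,.142):
    p=[*o['ee_pos'][:2],z];u=proj(s,p);w=proj(c,p,o)
    print(z,'scene',u,(u-[180,230])*2.5,'wrist',w,w-[120,-120])
x=cv2.resize(s['pixels'][220:310,220:340],(800,600),interpolation=cv2.INTER_CUBIC)
cv2.imwrite('pics/m3b.png',x[...,::-1])
E
```

```text
0.116 scene [269.33174776 279.78319624] [223.32936939 124.4579906 ] wrist [322.46352786 269.03301216] [202.46352786 389.03301216]
0.142 scene [268.06339449 272.57891634] [220.15848623 106.44729084] wrist [322.25208872 284.10967594] [202.25208872 404.10967594]
```

View pics/m3b.png

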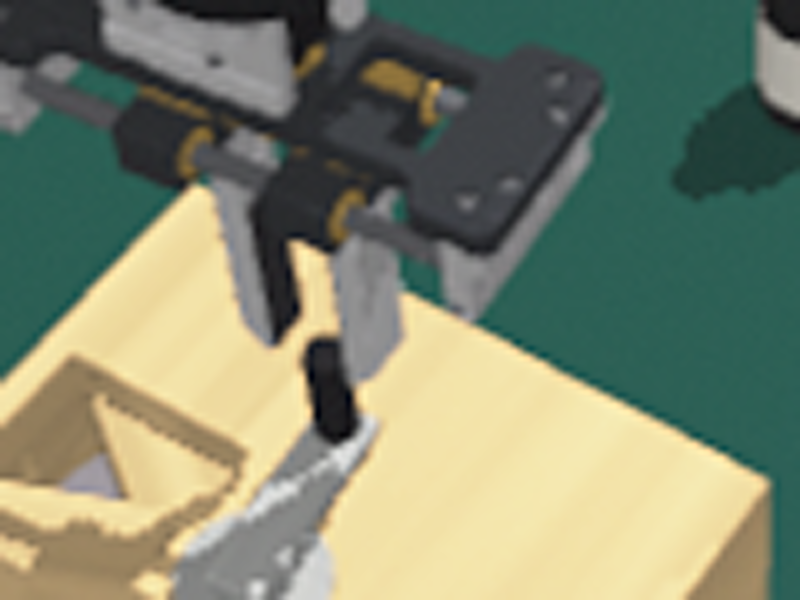

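```bash
python3 - <<'E'
from h import *
o=get_obs();c=camera('wrist');s=camera('scene')
R=Ro.from_euler('xyz',o['eef_rot']).as_matrix()
x=cv2.resize(s['pixels'][220:310,220:340],(800,600),interpolation=cv2.INTER_CUBIC).copy()
w=cv2.resize(c['pixels'][200:350,220:420],(800,600),interpolation=cv2.INTER_CUBIC).copy()
for sg in(-1,1):
  for X in(-8,8):
    for Z in(13,25.5):
      P=R@np.array([X,0,sg*Z])/1000+o['ee_pos']
      col=(255,0,0) if sg>0 else (0,0,255)
      u=(proj(s,P)-[220,220])*6.667;cv2.circle(x,tuple(int(v) for v in u),6,col,-1)
      u=(proj(c,P,o)-[220,200])*4;cv2.circle(w,tuple(int(v) for v in u),6,col,-1)
cv2.imwrite('pics/m4.png',cv2.resize(np.hstack([x,w]),(800,300))[...,::-1])
E
```

```text
(no output)
```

View pics/m4.png

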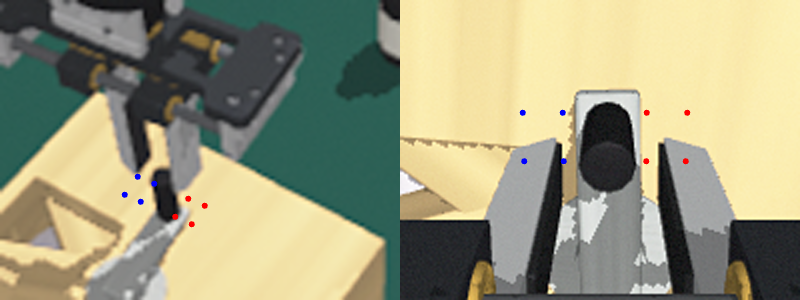

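```bash
python3 - <<'E'
from h import *
o=get_obs();c=camera('wrist');s=camera('scene')
R=Ro.from_euler('xyz',o['eef_rot']).as_matrix()
def ray(cam,uv,ob=None):
    Rc,t=RT(cam,ob);K=np.array(cam['intrinsics']);O=-Rc.T@t;d=Rc.T@np.linalg.inv(K)@np.array([*uv,1.])
    return R.T@(O-o['ee_pos']),R.T@d
for nm,(O,d) in(('scene A low',ray(s,(274,277))),('scene B low',ray(s,(261,271.7))),('wrist A in',ray(c,(349,272.5),o)),('wrist A out',ray(c,(375,275),o))):
    for X in(-.014,-.008,0,.008,.014):
        print(nm,X,((O+d*(X-O[0])/d[0])*1000).round(1))
w=cv2.resize(c['pixels'][220:370,220:420],(800,600),interpolation=cv2.INTER_CUBIC)
cv2.imwrite('pics/w5.png',w[...,::-1])
E
```

```text
scene A low -0.014 [-14.    4.1   2.7]
scene A low -0.008 [-8.  -6.3  7.6]
scene A low 0 [  0.  -20.2  14. ]
scene A low 0.008 [  8.  -34.   20.5]
scene A low 0.014 [ 14.  -44.4  25.4]
scene B low -0.014 [-14.    5.4 -31.1]
scene B low -0.008 [ -8.   -5.  -25.8]
scene B low 0 [  0.  -18.9 -18.7]
scene B low 0.008 [  8.  -32.8 -11.6]
scene B low 0.014 [ 14.  -43.2  -6.3]
wrist A in -0.014 [-14.  -47.9  13.1]
wrist A in -0.008 [ -8.  -30.5  14.4]
wrist A in 0 [ 0.  -7.4 16.1]
wrist A in 0.008 [ 8.  15.8 17.8]
wrist A in 0.014 [14.  33.1 19.1]
wrist A out -0.014 [-14.  -51.4  25.2]
wrist A out -0.008 [ -8.  -34.5  27.8]
wrist A out 0 [  0.  -11.8  31.2]
wrist A out 0.008 [ 8.  10.8 34.6]
wrist A out 0.014 [14.  27.7 37.2]
```

View pics/w5.png

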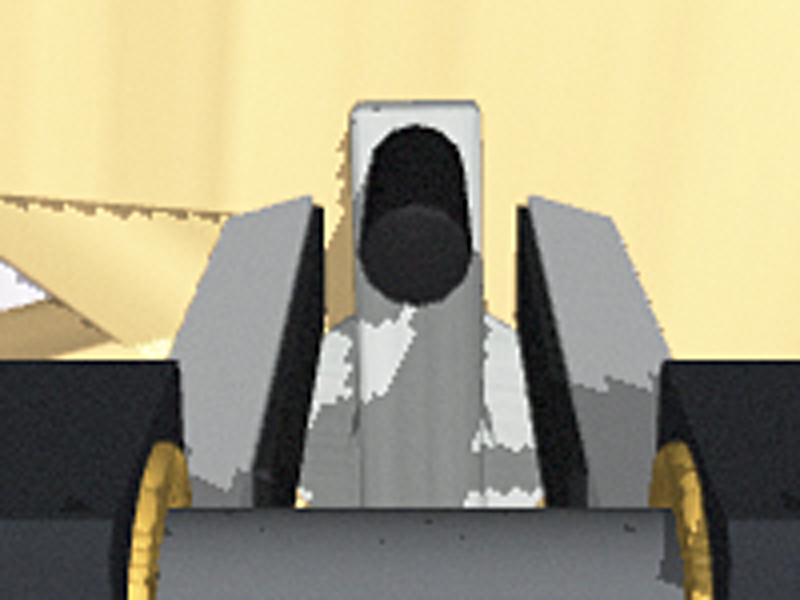

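step_arm --pt "0.6 0 6 0 6 0" --pt "0.5 0 6 0 6 0" --pt "0.5 0 6 0 6 0" --pt "0 0 0 0 0 0" --pt "0 0 0 0 0 0"

```text
time_s: 5.1
ee_pos: [0.5689, -0.078, 0.114]
eef_rot: [-1.571, 0.0, -1.421]
force: [0.9, -0.5, -0.6]
grip_width: 0.0259
```

```bash
python3 - <<'E'
from h import *
o=get_obs();c=shot('wrist','w6.png');s=shot('scene')
print(o['ee_pos'],o['force'],o['grip_width'],np.degrees(o['eef_rot']))
x=cv2.resize(s['pixels'][220:310,220:340],(800,600),interpolation=cv2.INTER_CUBIC)
w=cv2.resize(c['pixels'][200:350,220:420],(800,600),interpolation=cv2.INTER_CUBIC)
cv2.imwrite('pics/m6.png',cv2.resize(np.hstack([x,w]),(800,300))[...,::-1])
E
```

```text
[ 0.56891407 -0.07804225  0.11404441] [ 0.89150769 -0.52385494 -0.62145128] 0.025911150458202078 [-9.00130833e+01  3.53633326e-03 -8.14115662e+01]
```

View pics/m6.png

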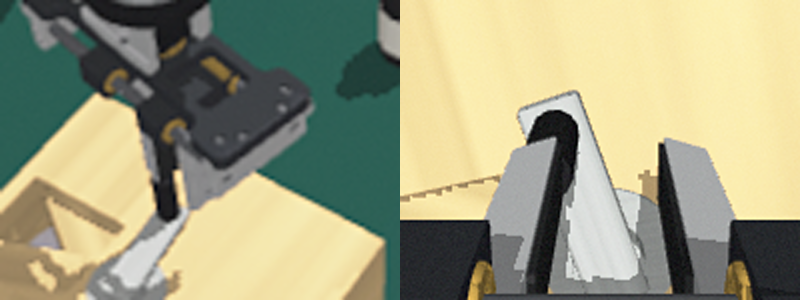

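The fingers passed over the post without moving it. Both views put the real fingertips about 32 mm short of the reported TCP. I'll go back, lower the tool, and push again, watching the force.

step_arm --pt "0.5 0 -6 0 -6 0" --pt "0.5 0 -6 0 -6 0" --pt "0.5 0 -6 0 -6 0" --pt "0 0 0 0 0 0" --pt "0 10 0 0 0 0" --pt "0 10 0 0 0 0" --pt "0 9 0 0 0 0" --pt "0 0 0 0 0 0" --pt "0 0 0 0 0 0"

```text
time_s: 6.32
ee_pos: [0.5523, -0.084, 0.0852]
eef_rot: [-1.571, -0.0, -1.109]
force: [-0.5, -0.0, 0.2]
grip_width: 0.0257
```

```bash
python3 - <<'E'
from h import *
o=get_obs();c=shot('wrist','w6.png');s=shot('scene')
print(o['ee_pos'],o['force'],o['grip_width'],np.degrees(o['eef_rot']))
x=cv2.resize(s['pixels'][220:310,220:340],(800,600),interpolation=cv2.INTER_CUBIC)
w=cv2.resize(c['pixels'][200:350,220:420],(800,600),interpolation=cv2.INTER_CUBIC)
cv2.imwrite('pics/m7.png',cv2.resize(np.hstack([x,w]),(800,300))[...,::-1])
E
```

```text
[ 0.55225228 -0.08397285  0.08524754] [-0.45004211 -0.0397225   0.23278468] 0.025741694402373217 [-8.99927795e+01 -6.76854358e-03 -6.35500081e+01]
```

View pics/m7.png

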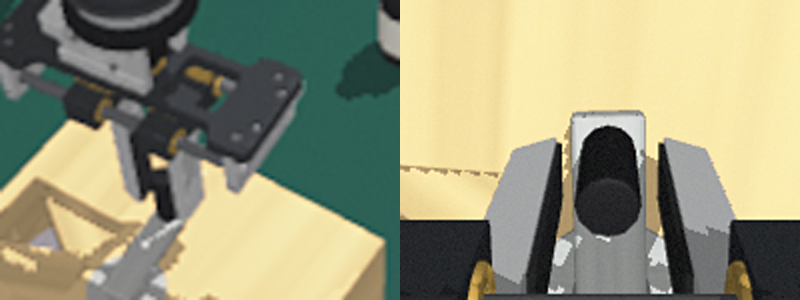

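step_arm --pt "0.2 0 4.1 0 4.3 0" --pt "0.2 0 4.1 0 4.3 0" --pt "0.2 0 4.1 0 4.3 0" --pt "0.2 0 4.1 0 4.3 0" --pt "0.1 0 4.1 0 4.3 0" --pt "0.2 0 4.1 0 4.3 0" --pt "0.1 0 4.1 0 4.3 0" --pt "0.2 0 4.1 0 4.3 0" --pt "0.1 0 4.1 0 4.3 0" --pt "0.2 0 4.1 0 4.3 0" --pt "0.1 0 4.1 0 4.3 0"

```text
time_s: 7.8
ee_pos: [0.596, -0.0817, 0.0854]
eef_rot: [-1.571, 0.0, -1.937]
force: [-3.0, 2.1, 0.7]
grip_width: 0.0261
```

```bash
python3 - <<'E'
from h import *
o=get_obs();c=shot('wrist','w6.png');s=shot('scene')
print(o['ee_pos'],o['force'],o['grip_width'],np.degrees(o['eef_rot']))
x=cv2.resize(s['pixels'][220:310,220:340],(800,600),interpolation=cv2.INTER_CUBIC)
w=cv2.resize(c['pixels'][200:350,220:420],(800,600),interpolation=cv2.INTER_CUBIC)
cv2.imwrite('pics/m8.png',cv2.resize(np.hstack([x,w]),(800,300))[...,::-1])
e=o['ee_pos'][:2]-np.array([.5775,-.1312]);print(np.hypot(*e),np.degrees(np.arctan2(*e[::-1])))
E
```

```text
[ 0.59603997 -0.08169805  0.08544295] [-2.97975742  2.07865541  0.74415584] 0.026142556370433556 [-9.00114888e+01  1.45743470e-02 -1.10983527e+02]
0.05285994532558704 69.46756050621748
```

View pics/m8.png

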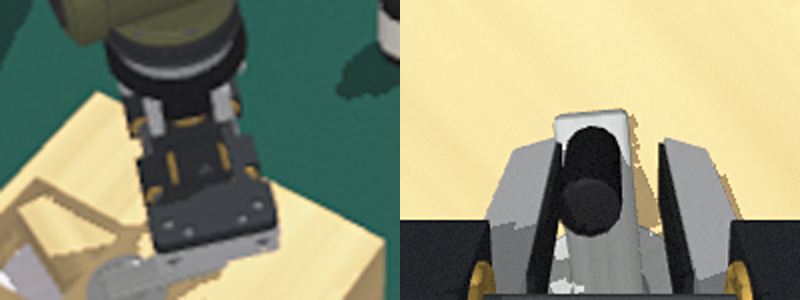

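step_arm --pt "0 0 4.1 0 4.3 0" --pt "0 0 4.1 0 4.3 0" --pt "0 0 4.1 0 4.3 0" --pt "0 0 4.1 0 4.3 0" --pt "0 0 4.1 0 4.3 0" --pt "0 0 4.1 0 4.3 0" --pt "0 0 4.1 0 4.3 0" --pt "0 0 4.1 0 4.3 0" --pt "0 0 4.1 0 4.3 0" --pt "0 0 4.1 0 4.3 0" --pt "0 0 4.1 0 4.3 0" --pt "0 0 0 0 0 0"

```text
time_s: 9.4
ee_pos: [0.6284, -0.1116, 0.0852]
eef_rot: [-1.571, 0.0, -2.759]
force: [-0.3, -0.8, -0.1]
grip_width: 0.0258
```

```bash
python3 - <<'E'
from h import *
o=get_obs();c=shot('wrist','w9.png')
print(o['ee_pos'],o['force'],o['grip_width'],np.degrees(o['eef_rot']))
a=np.radians(21.45)
delta([.5775+.055*np.cos(a),-.1312+.055*np.sin(a),.085],-158.55,o)
w=cv2.resize(c['pixels'][150:390,160:480],(800,600),interpolation=cv2.INTER_CUBIC)
cv2.imwrite('pics/m9.png',w[...,::-1])
E
```

```text
[ 0.62840838 -0.11161878  0.08519162] [-0.31397651 -0.7679277  -0.13786072] 0.025827982690383475 [-8.99883636e+01  9.42752796e-03 -1.58050550e+02]
shift tool mm [-0.5  0.2 -0.4] turn about tool y deg 0.49944959186373694 yaw now -158.05 pos [ 0.6284 -0.1116  0.0852] tilt [-8.999e+01  1.000e-02]
```

View pics/m9.png

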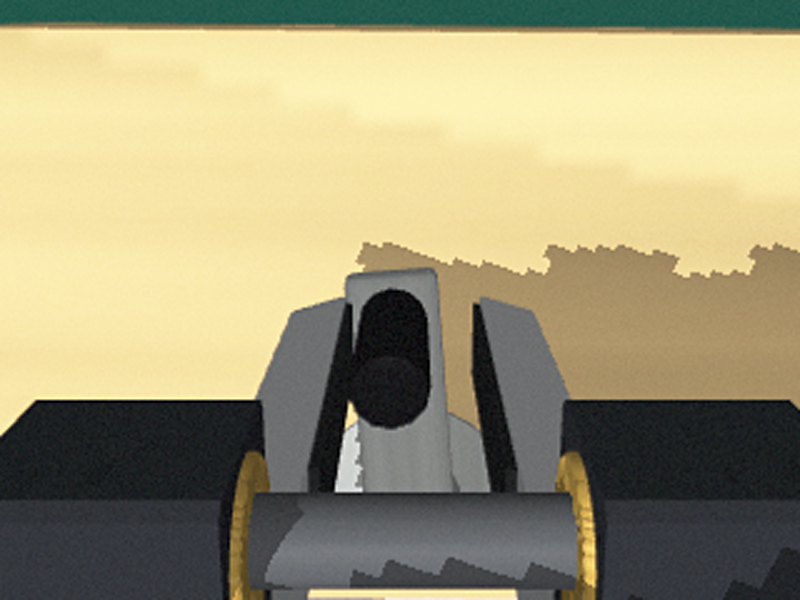

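step_arm --pt "-0.5 0 -0.4 0 0.5 0" --pt "0 0 0 0 0 0" --pt "0 0 0 0 0 0" --pt "0 0 0 0 0 0" --pt "0 0 0 0 0 0" --pt "0 0 0 0 0 0" --gripper -0.8 --squeeze 8

```text
time_s: 10.2
ee_pos: [0.6289, -0.1108, 0.0852]
eef_rot: [-1.571, 0.0, -2.769]
force: [1.7, 3.8, 0.8]
grip_width: 0.0153
```

step_arm --pt "0 0 0 0 0 0" --pt "0 0 0 0 0 0" --pt "0 0 0 0 0 0" --pt "0 -40 0 0 0 0" --pt "0 -60 0 0 0 0" --pt "0 -60 0 0 0 0" --pt "0 0 0 0 0 0" --pt "0 0 0 0 0 0" --gripper -0.4

```text
time_s: 11.2
ee_pos: [0.6284, -0.1109, 0.2442]
eef_rot: [-1.571, -0.001, -2.769]
force: [-0.2, -0.1, -1.1]
grip_width: 0.0284
```

```bash
python3 - <<'E'
from h import *
for i in range(3): camera('wrist')
o=get_obs();c=shot('wrist','w10.png');s=shot('scene','s10.png')
print(o['time_s'],o['ee_pos'],o['force'],o['grip_width'],np.degrees(o['eef_rot']))
E
```

```text
11.35 [ 0.62829951 -0.11080472  0.24347787] [-0.39229952 -0.28758468 -0.26626304] 0.02815737891314338 [-9.00825365e+01 -1.23408305e-01 -1.58646357e+02]
```

View pics/w10.png

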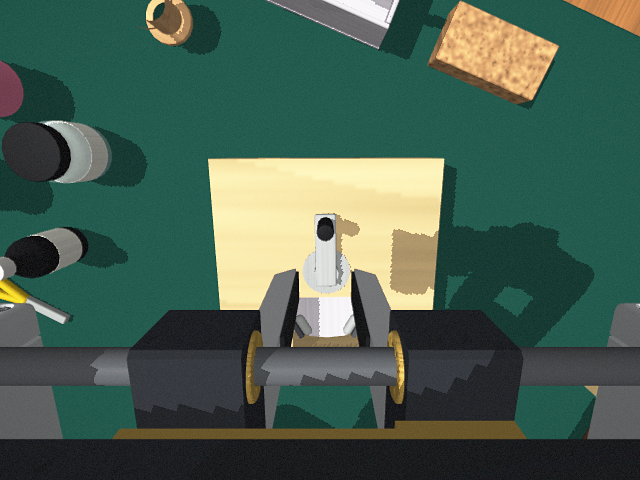

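View pics/s10.png

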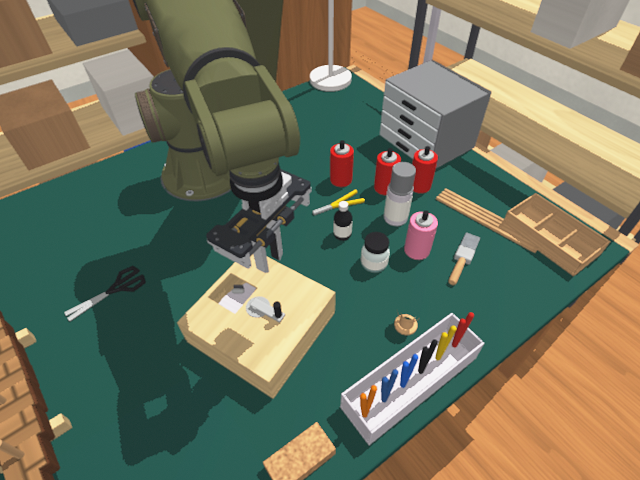

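```bash
python3 - <<'E'
from h import *
o=get_obs();c=shot('wrist')
g=cv2.resize(c['pixels'][190:310,250:410],(800,600),interpolation=cv2.INTER_CUBIC);cv2.imwrite('pics/w10c.png',g[...,::-1])
C=np.array([.5775,-.1312])
im=c['pixels'][215:250,308:345].max(2);yd,xd=np.where(im<75)
print(xd.min()+308,xd.max()+308,yd.min()+215,yd.max()+215)
t=(xd.min()+xd.max())/2+308, yd.max()+215-8
p=plane(c,t,.142,o);e=p[:2]-C;print(t,p,np.hypot(*e),np.degrees(np.arctan2(*e[::-1]))-21.45)
E
```

```text
317 333 217 240
(np.float64(325.0), np.int64(232)) [ 0.62954229 -0.10999272  0.142     ] 0.05619740563945998 0.720945337638593
```

View pics/w10c.png

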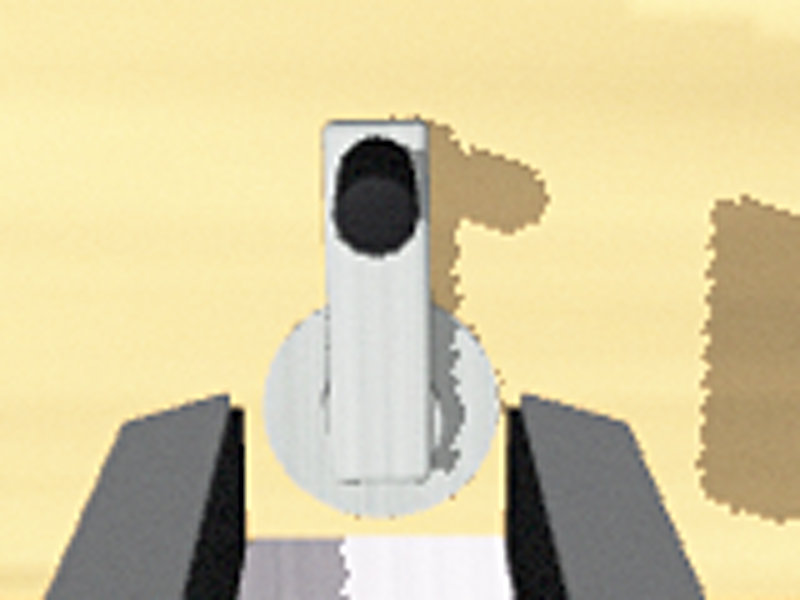

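step_arm --pt "-40 0 0 0 0 0" --pt "0 50 0 0 0 0" --pt "0 60 0 0 0 0" --pt "0 55 0 0 0 0" --pt "0 0 0 0 0 0" --pt "0 0 0 0 0 0" --pt "0 0 0 0 0 0" --gripper -1

```text
time_s: 12.38
ee_pos: [0.6672, -0.0966, 0.0831]
eef_rot: [-1.569, 0.004, -2.769]
force: [0.3, -0.1, 0.2]
grip_width: 0.0005
```

step_arm --pt "0 8 0 0 0 0" --pt "0 4 0 0 0 0" --pt "0 0 0 0 0 0"

```text
time_s: 12.75
ee_pos: [0.6658, -0.0963, 0.0677]
eef_rot: [-1.571, -0.001, -2.769]
force: [0.4, -0.6, 0.3]
grip_width: 0.0005
```

step_arm --pt "0 3 0 0 0 0" --pt "0 3 0 0 0 0" --pt "0 0 0 0 0 0"

```text
time_s: 13.12
ee_pos: [0.6658, -0.0963, 0.0618]
eef_rot: [-1.571, -0.0, -2.769]
force: [-0.0, -0.7, 0.0]
grip_width: 0.0003
```

step_arm --pt "0 2 0 0 0 0" --pt "0 0 0 0 0 0"

```text
time_s: 13.38
ee_pos: [0.6659, -0.0963, 0.06]
eef_rot: [-1.571, -0.0, -2.769]
force: [-0.8, 0.9, -0.3]
grip_width: 0.0005
```

step_arm --pt "0 2 0 0 0 0" --pt "0 0 0 0 0 0"

```text
time_s: 13.62
ee_pos: [0.6659, -0.0963, 0.0579]
eef_rot: [-1.571, -0.0, -2.769]
force: [0.3, -0.4, 0.2]
grip_width: 0.0007
```

step_arm --pt "0 2 0 0 0 0" --pt "0 0 0 0 0 0"

```text
time_s: 13.88
ee_pos: [0.6661, -0.0963, 0.0564]
eef_rot: [-1.571, 0.0, -2.769]
force: [-0.7, 0.1, 1.9]
grip_width: 0.0002
```

step_arm --pt "0 1 0 0 0 0" --pt "0 0 0 0 0 0"

```text
time_s: 14.12
ee_pos: [0.6662, -0.0964, 0.0563]
eef_rot: [-1.57, 0.001, -2.769]
force: [-4.8, 0.7, 9.7]
grip_width: 0.0005
```

Contact with the cover came at a reported z of 0.0564, so the real fingertips end 29.6 mm above the reported TCP. I'll use that offset from here and go to the cap.

step_arm --pt "0 -60 0 0 0 0" --pt "0 -60 0 0 0 0" --pt "0 -60 0 0 0 0" --pt "0 0 0 0 0 0" --gripper 1

```text
time_s: 14.62
ee_pos: [0.6674, -0.0966, 0.2406]
eef_rot: [-1.566, 0.007, -2.769]
force: [-0.1, -0.3, -0.9]
grip_width: 0.0368
```

```bash
python3 - <<'E'
from h import *
delta([.5015,.345,.235],-158.5)
E
```

```text
shift tool mm [  -6.3    3.4 -471.7] turn about tool y deg -0.1401203672640463 yaw now -158.64 pos [ 0.6674 -0.0966  0.2406] tilt [-89.73   0.42]
```

step_arm --pt "-1 0 -55 0 0 0" --pt "-1 0 -60 0 0 0" --pt "-1 0 -60 0 0 0" --pt "-1 0 -60 0 0 0" --pt "-1 0 -60 0 0 0" --pt "0 0 -60 0 0 0" --pt "0 0 -60 0 0 0" --pt "0 0 -55 0 0 0" --pt "0 0 0 0 0 0" --pt "0 0 0 0 0 0" --pt "0 0 0 0 0 0"

```text
time_s: 16.0
ee_pos: [0.5, 0.3421, 0.2348]
eef_rot: [-1.571, -0.0, -2.77]
force: [-0.1, 0.0, -0.2]
grip_width: 0.094
```

```bash
python3 - <<'E'
from h import *
o=get_obs();c=shot('wrist','w11.png')
delta([.5015,.345,.235],-158.5,o);print(proj(c,[.5015,.345,.174],o),o['joint_vel'].round(3),o['qpos'])
E
```

```text
shift tool mm [-2.4 -0.2 -2.2] turn about tool y deg -0.23396021040073833 yaw now -158.73 pos [0.5    0.3421 0.2348] tilt [-8.999e+01 -3.000e-02]
[322.6972461  242.05326167] [-0.003 -0.002 -0.005 -0.001  0.     0.004] [ 5.39661792e-01  3.92616171e-01  1.26085729e+00 -1.50579935e-04
  1.48861409e+00  1.73930805e+00]
```

View pics/w11.png

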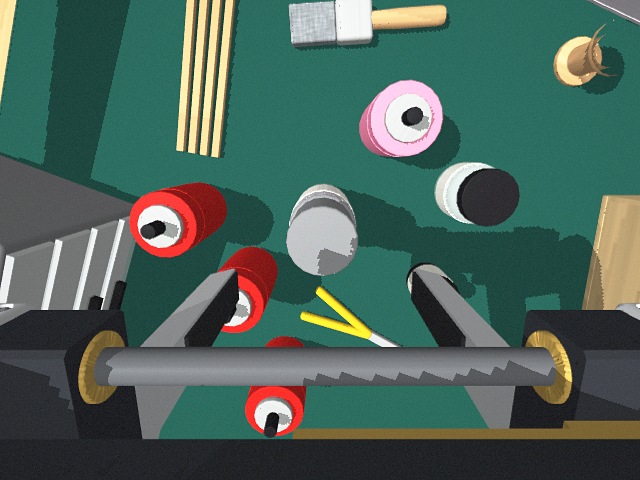

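step_arm --pt "-1 30 -1 0 0 0" --pt "-1.4 35 -1.2 0 0 0" --pt "0 30 0 0 0 0" --pt "0 13 0 0 0 0" --pt "0 0 0 0 0 0" --pt "0 0 0 0 0 0" --pt "0 0 0 0 0 0"

```text
time_s: 16.92
ee_pos: [0.5013, 0.3464, 0.1283]
eef_rot: [-1.571, 0.002, -2.769]
force: [0.2, -0.2, 0.2]
grip_width: 0.0941
```

```bash
python3 - <<'E'
from h import *
o=get_obs();c=shot('wrist','w12.png');s=shot('scene')
delta([.5015,.345,.1264],-158.5,o);print(o['force'])
x=cv2.resize(s['pixels'][130:250,330:490],(400,300),interpolation=cv2.INTER_CUBIC)
w=cv2.resize(c['pixels'][180:330,220:420],(400,300),interpolation=cv2.INTER_CUBIC)
cv2.imwrite('pics/m12.png',np.hstack([x,w])[...,::-1])
E
```

```text
shift tool mm [0.3 1.9 1.3] turn about tool y deg -0.14695635400798324 yaw now -158.65 pos [0.5013 0.3464 0.1283] tilt [-90.02   0.1 ]
[ 0.16493123 -0.19595233  0.16500202]
```

View pics/m12.png

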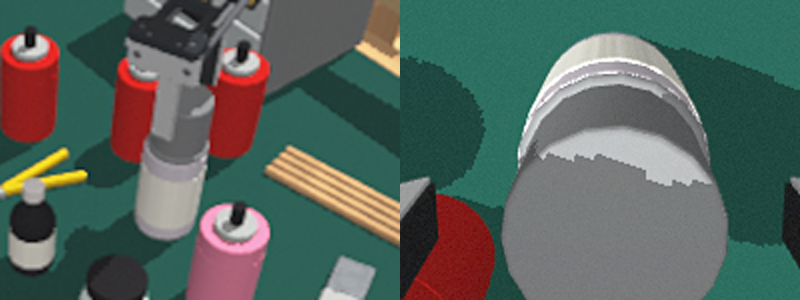

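step_arm --pt "0 1.5 0.8 0 0 0" --pt "0 0 0 0 0 0" --pt "0 0 0 0 0 0" --pt "0 0 0 0 0 0" --pt "0 0 0 0 0 0" --pt "0 0 0 0 0 0" --pt "0 0 0 0 0 0" --gripper 0.05 --squeeze 12

```text
time_s: 17.9
ee_pos: [0.5012, 0.3454, 0.1256]
eef_rot: [-1.571, -0.0, -2.769]
force: [0.3, -0.1, 0.3]
grip_width: 0.0582
```

```bash
python3 - <<'E'
from h import *
o=get_obs();print(o['grip_width'],o['force'],o['ee_pos'])
E
```

```text
0.05822797979695618 [ 0.30080993 -0.0961025   0.2856402 ] [0.5011877  0.34541021 0.12560755]
```

step_arm --pt "0 -5 0 0 0 0" --pt "0 -10 0 0 0 0" --pt "0 -25 0 0 0 0" --pt "0 -40 0 0 0 0" --pt "0 -40 0 0 0 0" --pt "0 0 0 0 0 0" --pt "0 0 0 0 0 0"

```text
time_s: 18.77
ee_pos: [0.5009, 0.3453, 0.245]
eef_rot: [-1.571, -0.001, -2.769]
force: [-0.2, 0.6, -0.8]
grip_width: 0.0587
```

```bash
python3 - <<'E'
from h import *
o=get_obs();c=shot('wrist','w13.png');s=shot('scene')
print(o['grip_width'],o['force'])
a=np.radians(21.45);W=np.array([.5775,-.1312])-.07*np.array([np.cos(a),np.sin(a)]);print(W)
delta([*W,.24],-158.5,o)
x=cv2.resize(s['pixels'][90:240,320:520],(400,300),interpolation=cv2.INTER_CUBIC)
w=cv2.resize(c['pixels'],(400,300),interpolation=cv2.INTER_AREA)
cv2.imwrite('pics/m13.png',np.hstack([x,w])[...,::-1])
E
```

```text
0.05871329978573528 [-0.19597255  0.64750141 -0.76686617]
[ 0.51234841 -0.15679824]
shift tool mm [172.2   5.3 471.7] turn about tool y deg -0.1429338279175454 yaw now -158.64 pos [0.5009 0.3453 0.245 ] tilt [-8.999e+01 -5.000e-02]
```

View pics/m13.png

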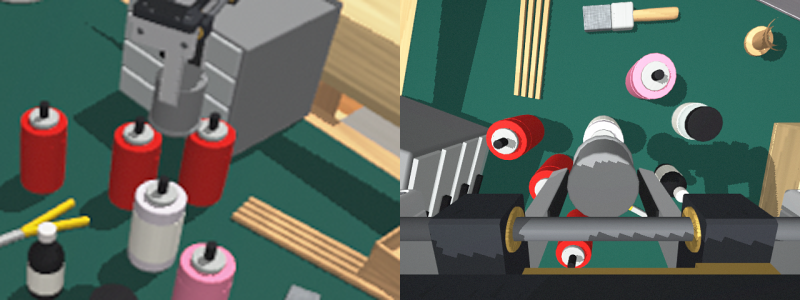

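step_arm --pt "10 0 30 0 0 0" --pt "20 0 55 0 0 0" --pt "20 0 55 0 0 0" --pt "20 0 55 0 0 0" --pt "20 0 55 0 0 0" --pt "20 0 55 0 0 0" --pt "20 0 55 0 0 0" --pt "20 0 55 0 0 0" --pt "20 0 45 0 0 0" --pt "2 0 12 0 0 0" --pt "0 0 0 0 0 0" --pt "0 0 0 0 0 0"

```text
time_s: 20.38
ee_pos: [0.513, -0.1555, 0.2454]
eef_rot: [-1.571, -0.0, -2.768]
force: [0.7, 1.0, -0.8]
grip_width: 0.0586
```

step_arm --pt "0 0 0 0 0 0" --pt "0 0 0 0 0 0"

```text
time_s: 20.62
ee_pos: [0.513, -0.1561, 0.2457]
eef_rot: [-1.571, 0.0, -2.768]
force: [-0.2, -0.4, -0.5]
grip_width: 0.0585
```

```bash
python3 - <<'E'
from h import *
o=get_obs();c=shot('wrist','w14.png');s=shot('scene','s14.png')
print(o['grip_width'],o['force'],o['joint_vel'].round(3))
delta([.5123,-.1568,.24],-158.5,o)
E
```

```text
0.05853255996671529 [-0.17811566 -0.41440574 -0.46790673] [-0.007  0.    -0.002 -0.001 -0.     0.   ]
shift tool mm [0.9 5.7 0.4] turn about tool y deg -0.08541317439659224 yaw now -158.59 pos [ 0.513  -0.1561  0.2457] tilt [-8.999e+01  1.000e-02]
```

View pics/w14.png

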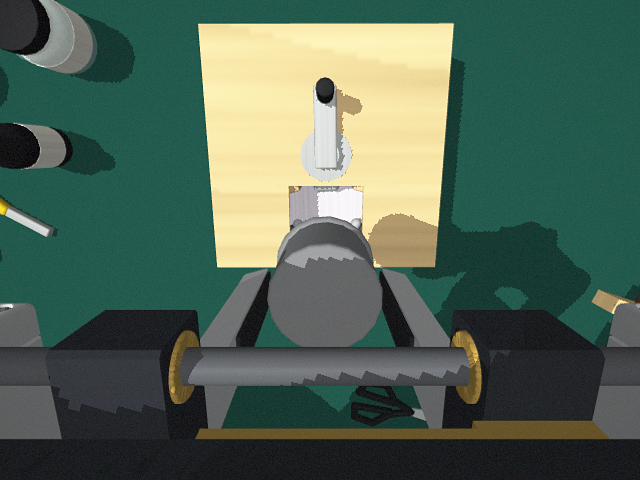

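View pics/s14.png

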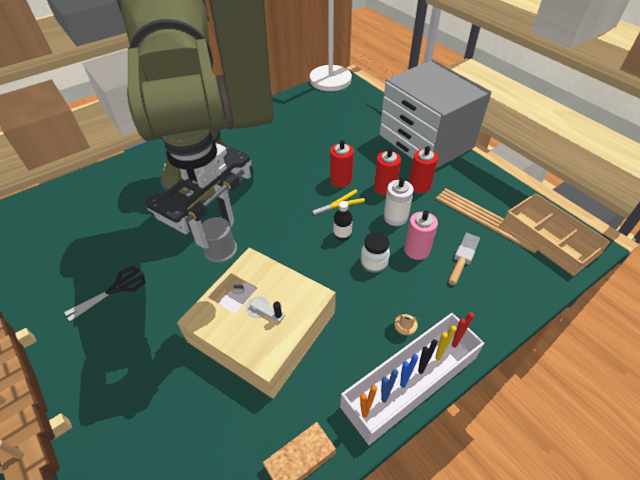

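```bash
python3 - <<'E'
from h import *
o=get_obs();c=shot('wrist')
p=c['pixels'];h=cv2.cvtColor(p,cv2.COLOR_RGB2HSV)
m=((h[...,0]<35)&(h[...,1]>40)&(h[...,2]>90)).astype(np.uint8);m[285:]=0
q=max(cv2.findContours(m,0,cv2.CHAIN_APPROX_NONE)[0],key=cv2.contourArea)
P=np.array([plane(c,u[0],.086,o)[:2] for u in cv2.convexHull(q)])*1000
print(cv2.minAreaRect(P.astype(np.float32)))
a=np.radians(21.45);ax=np.array([np.cos(a),np.sin(a)])
l,r=plane(c,(289,186),.086,o),plane(c,(363.5,186),.086,o);print(np.linalg.norm(l-r)); mid=(l+r)[:2]/2
print('win from edge',mid-.039*ax)
R=Ro.from_euler('xyz',o['eef_rot']).as_matrix()
# cap: left/right extreme of top disc, z top
zt=o['ee_pos'][2]+.0484
for u in [(268,287),(383,287),(325.5,349)]:
    print('cap',u,(R.T@(plane(c,u,zt,o)-o['ee_pos'])*1000).round(1))
b=cv2.resize(p[170:350,230:430],(667,600),interpolation=cv2.INTER_CUBIC);cv2.imwrite('pics/w14c.png',b[...,::-1])
E
```

```text
((577.711669921875, -131.20591735839844), (240.3437957763672, 240.5570526123047), 21.544010162353516)
0.07757228675033301
win from edge [ 0.51216587 -0.15787437]
cap (268, 287) [ -7.4 -48.4 -28.2]
cap (383, 287) [ -7.4 -48.4  27.8]
cap (325.5, 349) [ 26.3 -48.4  -0.1]
```

View pics/w14c.png

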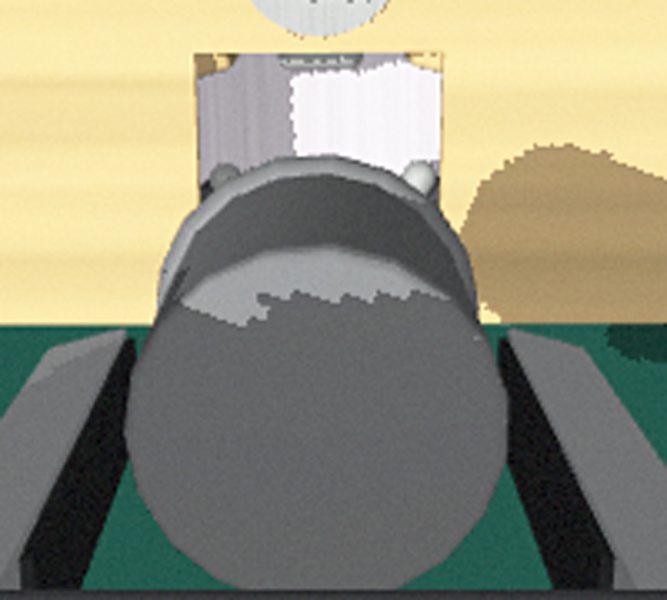

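step_arm --pt "1 30 0.7 0 0 0" --pt "0 50 0 0 0 0" --pt "0 40 0 0 0 0" --pt "0 20 0 0 0 0" --pt "0 6 0 0 0 0" --pt "0 0 0 0 0 0" --pt "0 0 0 0 0 0" --pt "0 0 0 0 0 0"

```text
time_s: 21.78
ee_pos: [0.5125, -0.1579, 0.1004]
eef_rot: [-1.57, 0.001, -2.769]
force: [-0.8, -0.8, -0.0]
grip_width: 0.0588
```

```bash
python3 - <<'E'
from h import *
o=get_obs();c=shot('wrist','w15.png');s=shot('scene')
print(o['grip_width'],o['force'],o['joint_vel'].round(3))
delta([.5123,-.1571,.0606],-158.5,o)
x=cv2.resize(s['pixels'][200:350,160:360],(400,300),interpolation=cv2.INTER_CUBIC)
w=cv2.resize(c['pixels'][80:380,120:520],(400,300),interpolation=cv2.INTER_AREA)
cv2.imwrite('pics/m15.png',np.hstack([x,w])[...,::-1])
E
```

```text
0.058772175040782575 [-0.79106294 -0.83964843 -0.04155741] [ 0.     0.002  0.005 -0.001 -0.004  0.001]
shift tool mm [-0.  39.8 -0.9] turn about tool y deg -0.14335612778162954 yaw now -158.64 pos [ 0.5125 -0.1579  0.1004] tilt [-8.995e+01  5.000e-02]
```

View pics/m15.png

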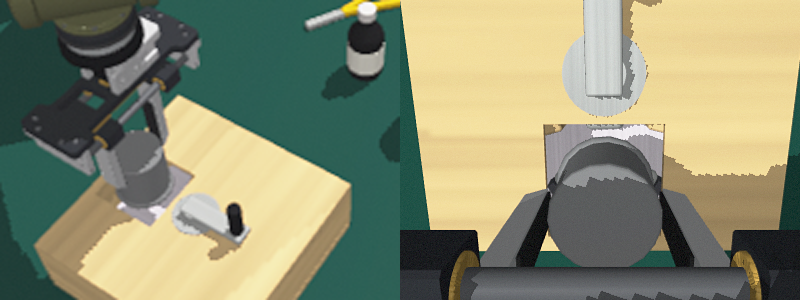

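step_arm --pt "0 8 -0.4 0 0 0" --pt "0 10 0 0 0 0" --pt "0 10 0 0 0 0" --pt "0 0 0 0 0 0" --pt "0 0 0 0 0 0"

```text
time_s: 22.5
ee_pos: [0.5122, -0.1575, 0.0718]
eef_rot: [-1.571, 0.0, -2.769]
force: [-0.2, -0.4, -0.2]
grip_width: 0.0586
```

step_arm --pt "0 3 0 0 0 0" --pt "0 3 0 0 0 0" --pt "0 0 0 0 0 0" --pt "0 0 0 0 0 0"

```text
time_s: 23.0
ee_pos: [0.5121, -0.1575, 0.0657]
eef_rot: [-1.571, 0.0, -2.769]
force: [0.3, 0.8, -0.1]
grip_width: 0.0585
```

step_arm --pt "0 1.5 0 0 0 0" --pt "0 0 0 0 0 0"

```text
time_s: 23.25
ee_pos: [0.512, -0.1574, 0.064]
eef_rot: [-1.571, -0.0, -2.769]
force: [0.8, 0.1, -0.2]
grip_width: 0.0584
```

step_arm --pt "0 1.5 0 0 0 0" --pt "0 0 0 0 0 0"

```text
time_s: 23.5
ee_pos: [0.512, -0.1574, 0.0625]
eef_rot: [-1.571, -0.0, -2.769]
force: [0.2, -0.5, -0.9]
grip_width: 0.0585
```

step_arm --pt "0 1 0 0 0 0" --pt "0 0 0 0 0 0"

```text
time_s: 23.75
ee_pos: [0.512, -0.1574, 0.0615]
eef_rot: [-1.571, -0.0, -2.769]
force: [-0.2, -0.4, 0.3]
grip_width: 0.0586
```

step_arm --pt "0 0.7 0 0 0 0" --pt "0 0 0 0 0 0"

```text
time_s: 24.0
ee_pos: [0.5122, -0.1576, 0.061]
eef_rot: [-1.571, 0.0, -2.769]
force: [-0.0, -0.9, 0.5]
grip_width: 0.0584
```

step_arm --pt "0 0.7 0 0 0 0" --pt "0 0 0 0 0 0"

```text
time_s: 24.25
ee_pos: [0.5123, -0.1576, 0.0604]
eef_rot: [-1.57, 0.0, -2.769]
force: [2.2, -0.6, 1.8]
grip_width: 0.0584
```

step_arm --pt "0 -0.7 0 0 0 0" --pt "0 0 0 0 0 0" --pt "0 0 0 0 0 0" --pt "0 0 0 0 0 0" --pt "0 0 0 0 0 0" --gripper 0.8

```text
time_s: 24.88
ee_pos: [0.512, -0.1574, 0.0609]
eef_rot: [-1.571, -0.0, -2.769]
force: [1.4, 0.3, -0.8]
grip_width: 0.0846
```

step_arm --pt "0 -15 0 0 0 0" --pt "0 -30 0 0 0 0" --pt "0 -50 0 0 0 0" --pt "0 0 0 0 0 0" --pt "0 0 0 0 0 0" --pt "0 0 0 0 0 0"

```text
time_s: 25.62
ee_pos: [0.5116, -0.1573, 0.1551]
eef_rot: [-1.572, -0.001, -2.769]
force: [0.0, -0.4, 0.2]
grip_width: 0.0845
```

```bash
python3 - <<'E'
from h import *
o=get_obs();c=shot('wrist','w16.png');s=shot('scene')
print(o['grip_width'],o['force'],o['joint_vel'].round(3))
delta([.5123,-.1571,.16],-158.5,o)
print('exp top',proj(c,[.5123,-.1571,.109],o))
x=cv2.resize(s['pixels'][200:350,160:360],(400,300),interpolation=cv2.INTER_CUBIC)
w=cv2.resize(c['pixels'][80:380,120:520],(400,300),interpolation=cv2.INTER_AREA)
cv2.imwrite('pics/m16.png',np.hstack([x,w])[...,::-1])
E
```

```text
0.08454592788633855 [ 0.00168808 -0.36896955  0.1733781 ] [ 0.001  0.004 -0.003 -0.    -0.001 -0.001]
shift tool mm [-0.7 -4.9  0.1] turn about tool y deg -0.14417475466225937 yaw now -158.64 pos [ 0.5116 -0.1573  0.1551] tilt [-9.006e+01 -7.000e-02]
exp top [325.64148337 249.02874636]
```

View pics/m16.png

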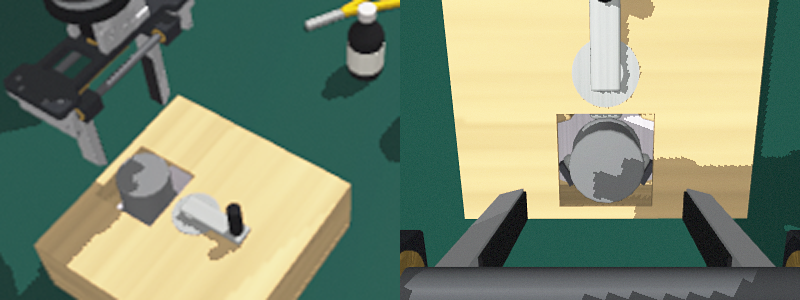

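```bash
python3 - <<'E'
from h import *
o=get_obs();c=shot('wrist')
b=cv2.resize(c['pixels'][185:305,250:410],(800,600),interpolation=cv2.INTER_CUBIC);cv2.imwrite('pics/w16c.png',b[...,::-1])
E
```

```text
(no output)
```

View pics/w16c.png

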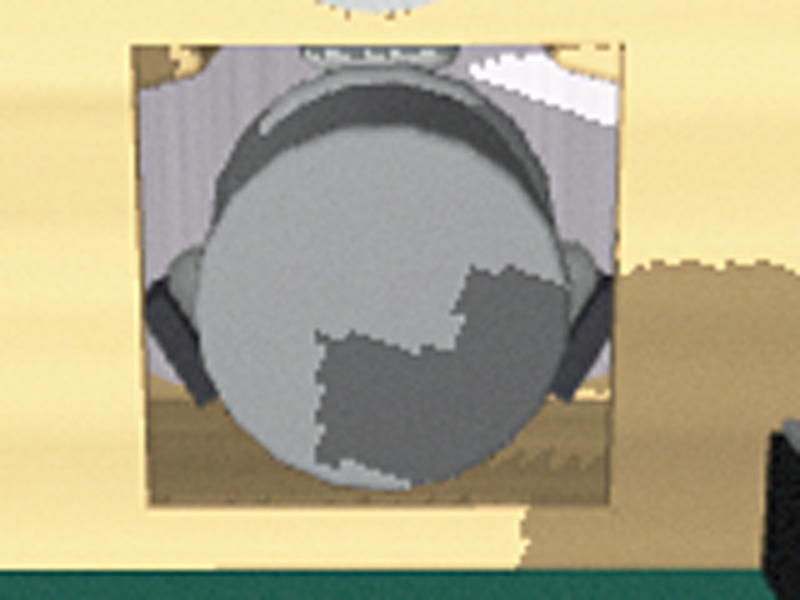

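```bash
python3 - <<'E'
from h import *
o=get_obs();c=camera('wrist')
f=lambda u,v,z:plane(c,(250+u/5,185+v/5),z,o)
cap=f(384,307,.109);print('cap',cap,'diam',np.linalg.norm(f(197,307,.109)-f(571,307,.109)),np.linalg.norm(f(384,125,.109)-f(384,489,.109)))
W=np.mean([f(*q,.086) for q in[(133,45),(624,45),(148,506),(608,502)]],0);print('win',W)
delta([*cap[:2],.0894],-158.5,o)
E
```

```text
cap [ 0.51467287 -0.1572449   0.109     ] diam 0.056216555260445354 0.056647656559183024
win [ 0.51261109 -0.15715149  0.086     ]
shift tool mm [-2.8 65.9  1. ] turn about tool y deg -0.14266717332120038 yaw now -158.64 pos [ 0.5118 -0.1573  0.1553] tilt [-9.005e+01 -6.000e-02]
```

step_arm --pt "-1.8 0 0.6 0 0 0" --pt "0 0 0 0 0 0" --pt "0 0 0 0 0 0" --pt "0 20 0 0 0 0" --pt "0 25 0 0 0 0" --pt "0 15 0 0 0 0" --pt "0 8 0 0 0 0" --pt "0 0 0 0 0 0" --pt "0 0 0 0 0 0" --gripper -1

```text
time_s: 26.95
ee_pos: [0.5144, -0.1575, 0.0887]
eef_rot: [-1.57, 0.001, -2.769]
force: [-0.6, -0.2, 0.3]
grip_width: 0.001
```

```bash
python3 - <<'E'
from h import *
o=get_obs();c=shot('wrist','w17.png');s=shot('scene')
print(o['grip_width'],o['force'],o['joint_vel'].round(3))
delta([.5137,-.1572,.0794],-158.5,o)
x=cv2.resize(s['pixels'][200:350,160:360],(400,300),interpolation=cv2.INTER_CUBIC)
w=cv2.resize(c['pixels'][80:380,120:520],(400,300),interpolation=cv2.INTER_AREA)
cv2.imwrite('pics/m17.png',np.hstack([x,w])[...,::-1])
E
```

```text
0.0010027060530814237 [-0.57989362 -0.2274167   0.27155781] [-0.001 -0.002  0.002 -0.001 -0.     0.   ]
shift tool mm [ 0.5  9.3 -0.5] turn about tool y deg -0.1431573005240523 yaw now -158.64 pos [ 0.5144 -0.1575  0.0887] tilt [-8.995e+01  5.000e-02]
```

View pics/m17.png

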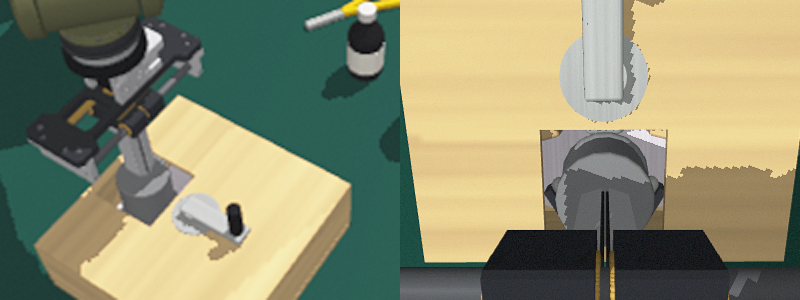

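step_arm --pt "0.5 4 -0.3 0 0 0" --pt "0 3.3 0 0 0 0" --pt "0 0 0 0 0 0"

```text
time_s: 27.42
ee_pos: [0.5132, -0.1572, 0.0803]
eef_rot: [-1.571, -0.0, -2.769]
force: [-0.0, -0.0, -1.8]
grip_width: 0.0006
```

step_arm --pt "0 1 0 0 0 0" --pt "0 1 0 0 0 0" --pt "0 0 0 0 0 0"

```text
time_s: 27.8
ee_pos: [0.5134, -0.1573, 0.0786]
eef_rot: [-1.571, 0.0, -2.769]
force: [0.5, 0.1, 0.4]
grip_width: 0.0004
```

step_arm --pt "0 0.7 0 0 0 0" --pt "0 0 0 0 0 0"

```text
time_s: 28.05
ee_pos: [0.5136, -0.1573, 0.0783]
eef_rot: [-1.57, 0.001, -2.769]
force: [-0.9, 0.5, 3.9]
grip_width: 0.0005
```

step_arm --pt "0 0.6 0 0 0 0" --pt "0 0 0 0 0 0"

```text
time_s: 28.3
ee_pos: [0.5138, -0.1574, 0.078]
eef_rot: [-1.57, 0.001, -2.769]
force: [-1.0, 0.9, 8.0]
grip_width: 0.0005
```

step_arm --pt "0 0.6 0 0 0 0" --pt "0 0 0 0 0 0"

```text
time_s: 28.55
ee_pos: [0.5141, -0.1575, 0.0778]
eef_rot: [-1.569, 0.002, -2.769]
force: [-0.4, 0.4, 9.6]
grip_width: 0.0001
```

step_arm --pt "0 0.6 0 0 0 0" --pt "0 0 0 0 0 0"

```text
time_s: 28.8
ee_pos: [0.5143, -0.1576, 0.0773]
eef_rot: [-1.569, 0.002, -2.769]
force: [0.1, 0.3, 10.9]
grip_width: 0.0006
```

step_arm --pt "0 0.6 0 0 0 0" --pt "0 0 0 0 0 0"

```text
time_s: 29.05
ee_pos: [0.5141, -0.1575, 0.0765]
eef_rot: [-1.569, 0.002, -2.769]
force: [-0.2, -0.2, 9.7]
grip_width: 0.0006
```

step_arm --pt "0 0.6 0 0 0 0" --pt "0 0 0 0 0 0"

```text
time_s: 29.3
ee_pos: [0.514, -0.1575, 0.0757]
eef_rot: [-1.569, 0.001, -2.769]
force: [-0.2, 0.6, 7.3]
grip_width: 0.0006
```

step_arm --pt "0 0.6 0 0 0 0" --pt "0 0 0 0 0 0"

```text
time_s: 29.55
ee_pos: [0.5139, -0.1575, 0.0749]
eef_rot: [-1.57, 0.001, -2.769]
force: [0.8, -0.0, 5.3]
grip_width: -0.0
```

step_arm --pt "0 1 0 0 0 0" --pt "0 1 0 0 0 0" --pt "0 1 0 0 0 0" --pt "0 0 0 0 0 0"

```text
time_s: 30.05
ee_pos: [0.5132, -0.1572, 0.0709]
eef_rot: [-1.571, -0.001, -2.769]
force: [-0.6, -0.2, 0.2]
grip_width: 0.0004
```

step_arm --pt "0 1 0 0 0 0" --pt "0 1 0 0 0 0" --pt "0 1 0 0 0 0" --pt "0 0 0 0 0 0"

```text
time_s: 30.55
ee_pos: [0.5134, -0.1573, 0.0682]
eef_rot: [-1.571, -0.0, -2.769]
force: [-0.3, 0.3, -0.4]
grip_width: 0.0004
```

step_arm --pt "0 1 0 0 0 0" --pt "0 1 0 0 0 0" --pt "0 0 0 0 0 0"

```text
time_s: 30.92
ee_pos: [0.5134, -0.1572, 0.0662]
eef_rot: [-1.571, -0.0, -2.769]
force: [-0.1, -0.2, 0.8]
grip_width: 0.0008
```

step_arm --pt "0 1 0 0 0 0" --pt "0 1 0 0 0 0" --pt "0 0 0 0 0 0"

```text
time_s: 31.3
ee_pos: [0.5134, -0.1573, 0.0643]
eef_rot: [-1.571, 0.0, -2.769]
force: [-0.3, -0.3, -0.8]
grip_width: 0.0003
```

step_arm --pt "0 0.7 0 0 0 0" --pt "0 0 0 0 0 0"

```text
time_s: 31.55
ee_pos: [0.5136, -0.1574, 0.0642]
eef_rot: [-1.57, 0.0, -2.769]
force: [-2.1, 0.6, 8.5]
grip_width: -0.0
```

step_arm --pt "0 0.7 0 0 0 0" --pt "0 0 0 0 0 0"

```text
time_s: 31.8
ee_pos: [0.5138, -0.1576, 0.0641]
eef_rot: [-1.569, 0.001, -2.769]
force: [-4.5, 0.1, 12.6]
grip_width: 0.0004
```

step_arm --pt "0 -5 0 0 0 0" --pt "0 -30 0 0 0 0" --pt "0 -60 0 0 0 0" --pt "0 -40 0 0 0 0" --pt "40 0 0 0 0 0" --pt "60 0 0 0 0 0" --pt "40 0 0 0 0 0" --pt "0 0 0 0 0 0" --pt "0 0 0 0 0 0" --pt "0 0 0 0 0 0"

```text
time_s: 33.05
ee_pos: [0.3837, -0.2079, 0.1978]
eef_rot: [-1.571, -0.0, -2.768]
force: [-0.0, -0.5, -0.3]
grip_width: 0.0005
```

```bash
python3 - <<'E'
from h import *
o=get_obs();c=shot('wrist','w18.png');s=shot('scene','s18.png');t=shot('top','t18.png')
print(o['ee_pos'],o['force'])
cv2.imwrite('pics/m18.png',np.hstack([cv2.resize(s['pixels'][230:380,170:370],(400,300),interpolation=cv2.INTER_CUBIC),cv2.resize(c['pixels'],(400,300),interpolation=cv2.INTER_AREA)])[...,::-1])
C=np.array([.5776,-.1312])
print('exp cap',proj(s,[.5134,-.1573,.094]))
E
```

```text
[ 0.3836505  -0.20791061  0.19776586] [-0.04652226 -0.52674361 -0.27724158]
exp cap [231.82554657 290.57911179]
```

View pics/m18.png

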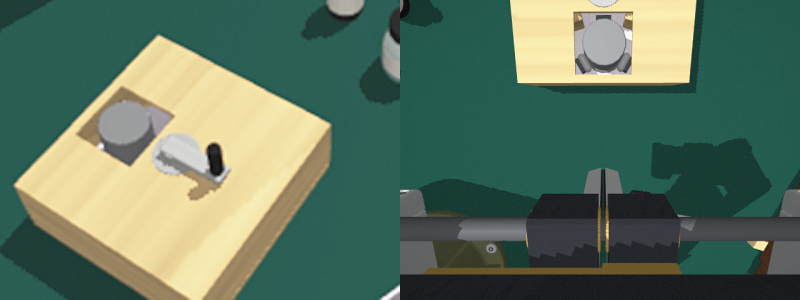

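View pics/s18.png

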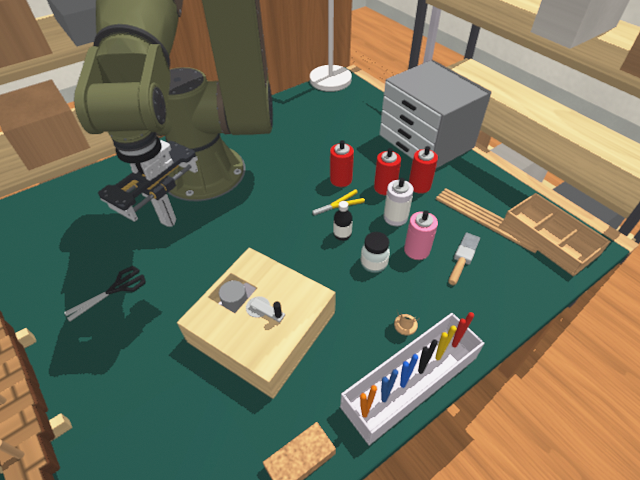

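```bash
python3 - <<'E'
from h import *
b=cv2.imread('pics/s18.png');a=cv2.imread('pics/s10.png');a0=cv2.imread('pics/scene0.png')
for im in(a,b):
    g=im[295:325,262:292].max(2);yy,xx=np.where(g<70);print('post',xx.mean()+262,yy.mean()+295,len(xx))
for nm,i in(('s0',a0),('s18',b)):
    k=i[195:230,370:425].astype(int);print(nm,i[222,372:425].max(1)[::4])
# wheel angle from top view
t=cv2.imread('pics/t18.png');print(t.shape)
top=np.hstack([cv2.resize(b[255:330,190:290],(400,300),interpolation=cv2.INTER_CUBIC),cv2.resize(t[180:270,340:460],(400,300),interpolation=cv2.INTER_CUBIC)])
cv2.imwrite('pics/m19.png',top)
d=cv2.absdiff(cv2.imread('pics/top0.png'),t).max(2)>60
print([ (int(x),int(y),int(w),int(h)) for x,y,w,h in (cv2.boundingRect(q) for q in cv2.findContours(d.astype(np.uint8),0,2)[0]) if w*h>60])
E
```

```text
post 277.13186813186815 309.4725274725275 91
post 277.1630434782609 309.45652173913044 92
s0 [ 59  62  61  61 148 147 154 154 146  94 247 111 139 201]
s18 [ 60  63  62  62 150 148 156 156 149  95 247 112 141 202]
(480, 640, 3)
[(267, 454, 33, 26), (307, 449, 9, 13), (327, 432, 45, 48), (209, 414, 18, 15), (218, 409, 6, 11), (257, 401, 10, 19), (193, 398, 11, 13), (267, 387, 6, 12), (113, 382, 123, 98), (363, 381, 14, 16), (295, 380, 30, 69), (63, 368, 6, 11), (136, 350, 33, 30), (359, 336, 93, 144), (71, 317, 81, 102), (216, 311, 23, 23), (462, 299, 42, 62), (413, 270, 75, 78), (461, 268, 16, 14), (415, 268, 28, 26), (213, 233, 20, 23), (384, 232, 29, 28), (206, 232, 13, 21), (400, 229, 9, 7), (370, 226, 16, 9), (380, 199, 16, 19)]
```

View pics/m19.png

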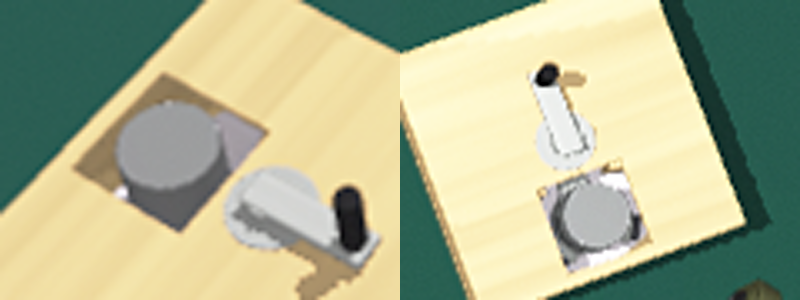

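```bash
python3 - <<'E'
from h import *
o=get_obs();print(o['time_s'],np.abs(o['joint_vel']).max());print(job.hand_in())
E
```

```text
33.2 0.0043168129531573896
the job is handed in; nothing more can be done
None
```

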